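# Clear the sampling table: clean things home first, then the used instruments into the dish

### The arm

A 6-joint arm with a two-finger parallel gripper is mounted at the origin on a cart in front of the work surface, level with it; the furniture and walls round the work are solid. World frame = base frame: x ahead of the robot, y to its left, z up, the work surface at z = 0. Lengths are in m, angles in rad, forces in N, time in s.
With the tool pointing down it reaches from about 0.25 to 0.725 m from the base axis. Payload 4 kg.
Tool frame: the origin (TCP) lies at the very end of the fingers, on their centre line; the grasp point (between the pads) lies 19 mm behind it; x points along the fingers, z is the direction in which the jaws open and shut, and the axes are right-handed (so a half turn about x gives the same grasp; the last joint's range is limited). The gripper opens to 85 mm and grips with 20 to 120 N. Pads are 22 mm wide; open, the fingers measure 114 mm over their backs; the gripper's body (76 mm by 85 mm) begins 54 mm behind the grasp point. The pads swing forward as they close: fully open they stand 13 mm farther back than shut.
Start: joints at [-1.315, 0.241, 0.005, 1.335, 0, 1.571], TCP at [0.127, -0.484, 0.231] pointing down, gripper open.
Joint ranges: [-2.72, 2.72], [-1.05, 1.87], [-1.09, 1.28], [-1.99, 2.15], [-1.42, 1.44], [-3.14, 3.14]. Speed limits (rad/s): [2.79, 2.79, 3.14, 3.14, 3.14, 3.14].

### API

Orientations are given as a unit quaternion [x, y, z, w].
In Python, from workcell import bot gives the robot as it stands.
- The arm moves only by the tool apply_moves, never from a script. Its argument "targets" is one flat list of numbers, 7 for each row, row after row: the shift along the tool's x, y, z in units of 25 cm (1.0 is 25 cm), then the turn, a rotation vector about the tool's x, y, z in units of 0.5 rad (1.0 is 0.5 rad), then the opening, from 0 (shut) to 1 (fully open). In form: [tx, ty, tz, wx, wy, wz, claw, tx, ty, tz, wx, wy, wz, claw, ...]. A call has 1 to 12 rows; each row is the pose to reach, as a shift and turn from the pose commanded when the call began, along the tool's axes at that moment; what a row does not reach only later rows make up. A row lasts 1/12 s, in which the tool goes at most 41.7 mm and 7.16 degrees, less where a joint would pass 70% of its speed; a pose out of reach is approached as far as the arm can. A call with a number of a shift or a turn outside -1 to 1 is refused whole. A call with a gripper value outside its range is refused whole. The fingers move at their own pace and stop on an object; the grip force is fixed at half the most. Time passes only in rows, so rows that repeat a pose let the fingers close. It gives the time, the measured TCP pose, the force and the opening at its end, in the units of the state.
- bot.get_obs(): the state, without advancing time (a new reading comes with each control period).
- bot.camera(name): name is "scene" or "top"; returns (picture, depth): 400x640x3 uint8, red, green, blue; 400x640 float32, m along the optical axis (not along the pixel's ray), 0 where there is no reading.
- bot.camera_params(name): a dict with "fx", "fy", "cx", "cy" (pixels), "T" (4x4, takes a point from camera to world coordinates). Camera axes: x right, y up, looking along -z (the intrinsics and any distortion apply to the point x, -y, -z); pixel columns grow to the right and rows downward; lengths in m; the calibration is good to about 2 mm. A picture is of the moment at which its call begins. camera_params takes no time and is no camera call.
- bot.job_done(): hands the job in, once; it reports no verdict.
The state is a dict: "clock": time; "joint_pos": joint angles; "joint_vel": joint speeds; "tau": joint torques, N m; "eef_pos": TCP position; "tool_rot": TCP orientation; "ft_force": force on the tool from outside, world axes, zero at the start; "ft_torque": the same for the moment, N m; "grip_width": finger opening in m.
Only numpy, scipy, OpenCV 4.12 (cv2) and the standard library are available. Lean on these libraries where they do the work, as an engineer would, in place of code of your own. Each camera call takes 0.05 s, during which the arm holds its last target.

### The job

Clear up the table after the sampling, clean before used. First put the clean things away: stand the two small screw-cap bottles upright in the two holes of the bottle rack, one in each (either one in either hole), and put the plaster roll down over the post of its spindle. Only then touch the used instruments: lay the scissors and the tweezers down inside the steel kidney dish, ready for reprocessing.

Things in the scene. Friction and masses are not known exactly. Their poses are not given: they have to be found in the camera images.
- kidney_dish: Pressed steel kidney dish, fixed, 218 mm long (own y), 108 mm wide (own x), 37 mm high; origin at the centre of its underside. The long nearly straight wall is on its own -x side, the curved one on +x. Inner floor 4 mm up, x -33 to +35 mm at mid-length, about y -85 to +85 mm along the straight wall, narrower towards +x. Instruments lie along y, one may lie on the other.
- bottle_rack: White two-place bottle rack, fixed: 172 mm (own x) x 86 mm (own y), 34 mm high; origin at the centre of its underside. A top plate with two 64 mm round holes, centred at x = -42 and +42 mm, y = 0, over a base plate whose upper face is 6 mm above the table; the bottles stand on that.
- plaster_spindle: Spindle for the plaster roll, fixed: grey round foot 58 mm across and 8 mm high with an upright steel post 23 mm thick, domed top at 53 mm. Origin on the axis at the underside. The roll rests on the foot. It stands among the bottles and the roll.
- iodine_bottle_c (a point): Centre of the smaller, brown screw-cap bottle, standing; point on its axis, 44 mm above its underside. Body 42 mm across up to 76 mm, white cap 22 mm across to 88 mm. Grasp round the body, for instance 62 mm above the underside so that the fingers stay over the rack's plate. About 0.06 to 0.13 kg.
- saline_bottle_c (a point): Centre of the larger, white screw-cap bottle with a blue cap, standing; point on its axis, 52 mm above its underside. Body 48 mm across up to 90 mm, cap 25 mm across to 104 mm. Grasp round the body, for instance 66 mm up. About 0.06 to 0.13 kg.
- plaster_roll_c (a point): Centre of the paper plaster roll, lying flat: 68 mm across, 19 mm high, bore about 40 mm; point half-way up on its axis. Rigid, 30 g, grasped across the outside. Bottles may stand 0.1 m away. Table's front rim: 18 mm high, inner edge at x = 0.387 m. A cool box 0.25 m high stands behind, from x = 0.64 m on, at y above -0.07 m: keep gripper and arm clear of it.
- scissors_c (a point): Scissors, closed, rigid, lying flat: 162 mm long (own y), 10 mm high, 42 g; point half-way up at mid-length. Blades towards -y, rings (67 mm over both) at y over 25 mm. Grasp across own x at y = +6 mm (11 to 17 mm wide). They fit best in the dish with this point 6 mm to the dish's -x and 20 mm off its centre towards the tips, let go 20 mm above its floor, fingers opened little.
- tweezers_c (a point): Steel tweezers, rigid, lying on edge: 134 mm long (own y), 17 mm wide at the middle, 9 mm high, 18 g; point half-way up at mid-length. Grasp across own x at the middle. A timer, a loose swab and other small things lie about and are not part of the job.

How it is judged:
On the way, in this order (a step that is already met when the one before it is completed fails the run):
1. both bottles stand in the rack and the plaster roll is on its spindle, while the scissors and tweezers still lie where they lay (not moved more than 20 mm) ((x of iodine_bottle_c in the frame of bottle_rack between -0.056 and -0.028 m or x of iodine_bottle_c in the frame of bottle_rack between 0.028 and 0.056 m) and y of iodine_bottle_c in the frame of bottle_rack between -0.014 and 0.014 m and z of iodine_bottle_c in the frame of bottle_rack below 0.06 m and angle between each of iodine_bottle_c, saline_bottle_c's own z axis and vertical below 0.12 rad and (x of saline_bottle_c in the frame of bottle_rack between -0.056 and -0.028 m or x of saline_bottle_c in the frame of bottle_rack between 0.028 and 0.056 m) and y of saline_bottle_c in the frame of bottle_rack between -0.014 and 0.014 m and z of saline_bottle_c in the frame of bottle_rack below 0.068 m and horizontal distance between plaster_roll_c and plaster_spindle below 0.015 m and z of plaster_roll_c in the frame of plaster_spindle below 0.023 m and angle between plaster_roll_c's own z axis and vertical below 0.15 rad and distance of each of scissors_c, tweezers_c from where it was at the start of the episode below 0.02 m), for 0.2 s.
2. scissors and tweezers lie in the kidney dish (x of scissors_c in the frame of kidney_dish between -0.04 and 0.045 m and y of scissors_c in the frame of kidney_dish between -0.06 and 0.06 m and z of each of scissors_c, tweezers_c in the frame of kidney_dish below 0.036 m and x of tweezers_c in the frame of kidney_dish between -0.04 and 0.045 m and y of tweezers_c in the frame of kidney_dish between -0.06 and 0.06 m), for 0.2 s.
At the end, for the whole second after the job is handed in: Each bottle upright (under 0.12 rad) down in its own rack hole, within 14 mm; roll flat on the spindle foot, within 15 mm of the axis; scissors and tweezers in the dish, middles within 40 mm of its centre across and 60 mm along, below the rim (36 mm); all at rest (all of step 2 and (x of iodine_bottle_c in the frame of bottle_rack between -0.056 and -0.028 m or x of iodine_bottle_c in the frame of bottle_rack between 0.028 and 0.056 m) and y of iodine_bottle_c in the frame of bottle_rack between -0.014 and 0.014 m and z of iodine_bottle_c in the frame of bottle_rack below 0.06 m and angle between each of iodine_bottle_c, saline_bottle_c's own z axis and vertical below 0.12 rad and (x of saline_bottle_c in the frame of bottle_rack between -0.056 and -0.028 m or x of saline_bottle_c in the frame of bottle_rack between 0.028 and 0.056 m) and y of saline_bottle_c in the frame of bottle_rack between -0.014 and 0.014 m and z of saline_bottle_c in the frame of bottle_rack below 0.068 m and horizontal distance between plaster_roll_c and plaster_spindle below 0.015 m and z of plaster_roll_c in the frame of plaster_spindle below 0.023 m and angle between plaster_roll_c's own z axis and vertical below 0.15 rad and linear speed of each of iodine_bottle, saline_bottle, plaster_roll, scissors, tweezers below 0.02 m/s); the robot touches nothing.
It also fails if it takes over 128 s, if anything falls off the work surface, if the arm or the gripper's body presses on something with over 40 N, if the wrist force passes 120 N, or if a joint passes its speed limit or range.

## Working session

There is one attempt and no reset: what is moved stays moved. The work goes in short steps, Python scripts to look and compute and a tool call to move; the robot and the scene stay as the last step left them, time stands still between calls to the robot, and variables do not carry over. Pictures are saved under pics/ and viewed, and the job is handed in when it is done.

Besides the shell and the picture viewer there is one more tool, called after "Request:" in YAML: its name, and indented under it one key for each argument. apply_moves: Moves the arm, as the interface text tells. Its arguments: {"type":"object","properties":{"targets":{"type":"array"}},"required":["targets"]}

```bash
ls; mkdir -p pics; python3 - <<'E'
from workcell import bot
import cv2,numpy as np
print(bot.get_obs())
for n in ["scene","top"]:
    p,d=bot.camera(n); print(bot.camera_params(n))
    np.save(f"pics/{n}0.npy",d); cv2.imwrite(f"pics/{n}0.png",p[:,:,::-1])
E
```

```text
pics
{'clock': 0.0, 'joint_pos': array([-1.31499240e+00,  2.41419350e-01,  3.74350653e-03,  1.33521023e+00,
       -4.11985159e-06,  1.57081553e+00]), 'joint_vel': array([-3.53712896e-04,  7.59301391e-04,  1.00342919e-05, -9.74193819e-04,
       -3.02518799e-04, -3.37803740e-04]), 'tau': array([ 9.10069666e-04, -3.72320509e+01,  2.52407187e+01,  1.70917012e-02,
        1.19418096e-04,  5.41752755e-06]), 'eef_pos': array([ 0.12635172, -0.48312361,  0.23041714]), 'tool_rot': array([ 0.43259459,  0.56027385, -0.43169385,  0.55910245]), 'ft_force': array([-0.02461099,  0.07747648,  0.23953262]), 'ft_torque': array([ 0.0058045 ,  0.03675636, -0.00546797]), 'grip_width': 0.08547846673358934}
{'fx': 441.96026737995754, 'fy': 441.96026737995754, 'cx': 321.10426110020796, 'cy': 198.15212902257753, 'T': array([[-7.32825837e-01,  5.35991248e-01, -4.19141593e-01,
         1.20393711e-01],
       [-6.80416218e-01, -5.77502062e-01,  4.51137605e-01,
         2.94844154e-01],
       [-2.49326333e-04,  6.15796031e-01,  7.87905570e-01,
         7.82236912e-01],
       [ 0.00000000e+00,  0.00000000e+00,  0.00000000e+00,
         1.00000000e+00]])}
{'fx': 435.42978801976403, 'fy': 435.42978801976403, 'cx': 322.1487762484405, 'cy': 200.64581915835186, 'T': array([[-0.02796393,  0.99703256, -0.07172237,  0.4680918 ],
       [-0.99947084, -0.02908059, -0.01457231, -0.14718766],
       [-0.0166148 ,  0.07127692,  0.99731818,  1.04125282],
       [ 0.        ,  0.        ,  0.        ,  1.        ]])}
```

View pics/top0.png

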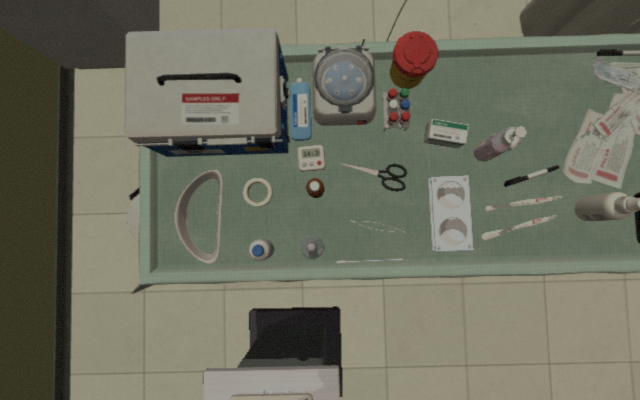

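View pics/scene0.png

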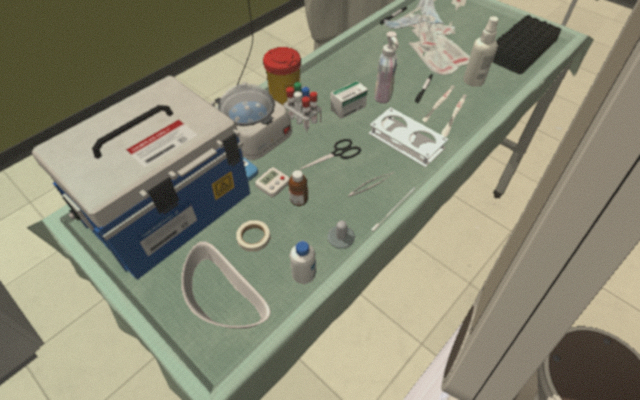

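```bash
cat > h.py <<'E'
import numpy as np,cv2,json
from scipy.spatial.transform import Rotation as R
P={}
def par(n):
    from workcell import bot
    if n not in P: P[n]=bot.camera_params(n)
    return P[n]
def ray(n,uv):
    p=par(n);uv=np.atleast_2d(np.asarray(uv,float))
    d=np.c_[(uv[:,0]-p['cx'])/p['fx'],-(uv[:,1]-p['cy'])/p['fy'],-np.ones(len(uv))]
    return p['T'][:3,3],d@p['T'][:3,:3].T
def onz(n,uv,z):
    o,d=ray(n,uv); return o+d*((z-o[2])/d[:,2:3])
def proj(n,X):
    p=par(n);X=np.atleast_2d(X);c=(X-p['T'][:3,3])@p['T'][:3,:3]
    return np.c_[p['cx']+p['fx']*c[:,0]/-c[:,2],p['cy']-p['fy']*c[:,1]/-c[:,2]]
def cloud(n,dep):
    v,u=np.mgrid[0:400,0:640]; o,d=ray(n,np.c_[u.ravel(),v.ravel()])
    X=o+d*dep.ravel()[:,None]; X[dep.ravel()==0]=np.nan
    return X.reshape(400,640,3)
E
python3 - <<'E'
from h import *
t=cv2.imread('pics/top0.png');s=cv2.imread('pics/scene0.png')
cv2.imwrite('pics/t_z.png',cv2.resize(t[150:280,165:365],None,fx=4,fy=4,interpolation=cv2.INTER_CUBIC))
cv2.imwrite('pics/t_z2.png',cv2.resize(t[150:280,320:520],None,fx=4,fy=4,interpolation=cv2.INTER_CUBIC))
print(proj('top',[[0.127,-.484,.231],[.387,0,.018]]))
X=cloud('top',np.load('pics/top0.npy'))
for u,v in [(300,220),(200,220),(480,240),(221,220),(260,249),(315,187),(257,180),(312,247),(451,213),(434,213),(378,227),(270,350),(300,258)]:
    print(u,v,X[v,u].round(4))
E
```

```text
[[523.24551481 417.62448186]
 [267.4047473  268.33269816]]
300 220 [ 0.498  -0.0779  0.0026]
200 220 [0.5048 0.1617 0.0031]
480 240 [ 0.4387 -0.5028  0.0009]
221 220 [0.5035 0.1117 0.0011]
260 249 [0.4353 0.0031 0.102 ]
315 187 [ 0.5671 -0.1184  0.0892]
257 180 [0.5956 0.0213 0.0148]
312 247 [ 0.4348 -0.1068  0.0514]
451 213 [ 0.5033 -0.4283  0.0342]
434 213 [ 0.5044 -0.3888  0.0366]
378 227 [ 0.4762 -0.263   0.0019]
270 350 [ 0.1087  0.047  -0.3317]
300 258 [ 0.4078 -0.0754 -0.0013]
```

View pics/t_z.png

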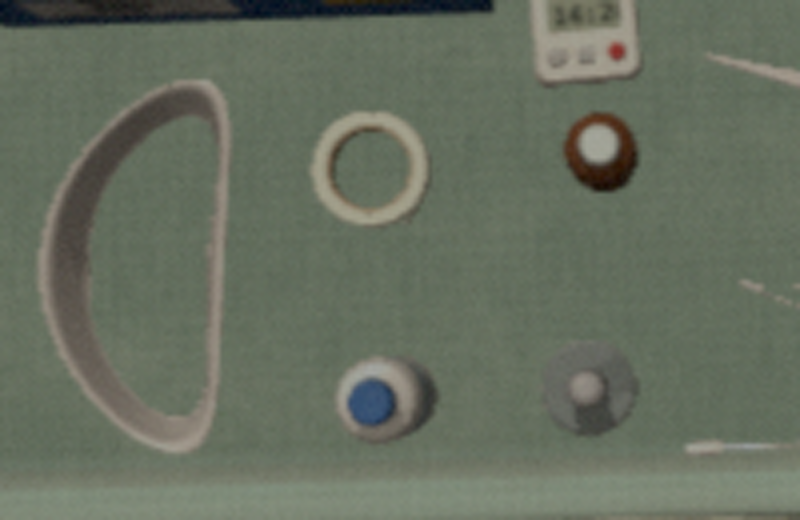

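View pics/t_z2.png

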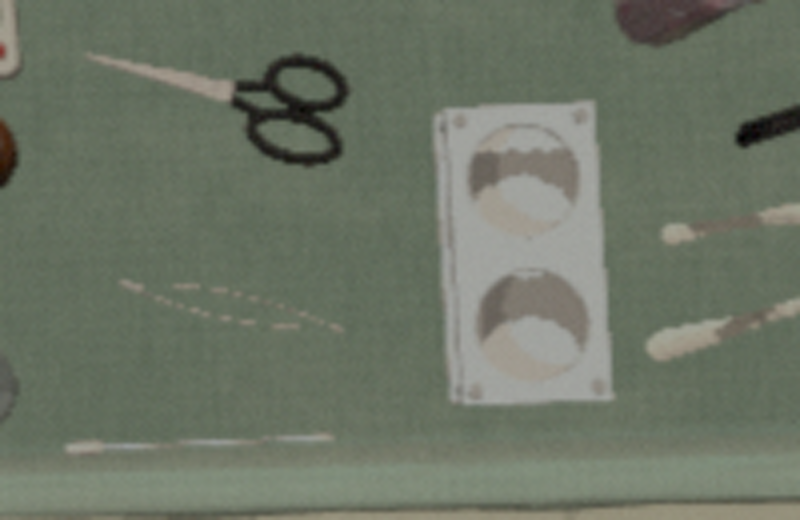

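```bash
cat > det.py <<'E'
from h import *
def seg(im,hue):pass
def comp(mask,uv,rad=40):
    n,l,st,c=cv2.connectedComponentsWithStats(mask.astype(np.uint8))
    best=min(range(1,n),key=lambda i:np.hypot(*(c[i]-uv)) if st[i,4]>8 else 1e9)
    return (l==best),c[best],st[best]
E
python3 - <<'E'
from det import *
for n in ['top','scene']:
    im=cv2.imread(f'pics/{n}0.png'); D=np.load(f'pics/{n}0.npy'); X=cloud(n,D); hsv=cv2.cvtColor(im,cv2.COLOR_BGR2HSV).astype(int)
    H,S,V=[hsv[...,i] for i in range(3)]
    z=X[...,2]
    g0=dict(top=dict(sal=(258,249),iod=(315,187),ring=(257,192),foot=(312,247),sc=(395,176),tw=(378,227),cot=(370,261)),
            scene=dict(sal=(302,248),iod=(298,176),ring=(253,235),foot=(340,235),sc=(345,150),tw=(370,185)))[n]
    m,c,st=comp((H>95)&(H<125)&(S>110),g0['sal']); print(n,'sal cap',c,st[4],onz(n,[c],.104)[0].round(4))
    m,c,st=comp((V>110)&(S<70)&(z>.07),g0['iod']); print('iod cap',c,st[4],onz(n,[c],.088)[0].round(4))
    # ring: non green, light
    ng=~((H>55)&(H<95)&(S>25))
    m,c,st=comp(ng&(V>120),g0['ring']); cs,_=cv2.findContours(m.astype(np.uint8),cv2.RETR_EXTERNAL,2)
    e=cv2.fitEllipse(max(cs,key=len)); print('ring',e,onz(n,[e[0]],.010)[0].round(4))
    # print color samples
    for k,(u,v) in g0.items(): print(k,hsv[int(v),int(u)],end=' ')
    print()
    for nm,mm in [('foot',(S<25)),]:
        m,c,st=comp(mm,g0['foot']);cs,_=cv2.findContours(m.astype(np.uint8),cv2.RETR_EXTERNAL,2);e=cv2.fitEllipse(max(cs,key=len));print(nm,c,st,e,onz(n,[e[0]],.008)[0].round(4))
    # depth plane checks: raised things
    for nm,lo,(x0,x1,y0,y1) in [('sal top',.097,(.39,.5,-.05,.05)),('iod top',.08,(.5,.62,-.17,-.07)),('post',.035,(.39,.5,-.15,-.06)),('rack',.028,(.4,.6,-.5,-.37)),('dish',.028,(.38,.62,.08,.25))]:
        q=(z>lo)&(X[...,0]>x0)&(X[...,0]<x1)&(X[...,1]>y0)&(X[...,1]<y1)
        xy=X[q]; r=cv2.minAreaRect(xy[:,:2].astype(np.float32)*1000); print(nm,len(xy),xy.mean(0).round(4),np.median(xy[:,2]).round(4),[np.round(a,1) for a in r])
E
```

```text
top sal cap [257.54320988 250.37037037] 81 [0.4326 0.0081 0.104 ]
iod cap [314.05333333 185.34666667] 75 [ 0.5709 -0.1164  0.088 ]
ring ((256.6944885253906, 191.4024658203125), (27.993202209472656, 28.904172897338867), 66.31013488769531) [0.5689 0.0233 0.01  ]
sal [107 125 116] iod [ 34  22 162] ring [ 48  40 108] foot [ 17  26 138] sc [30 34 30] tw [ 49  37 109] cot [ 48  26 126] 
foot [311.41477273 245.99431818] [301 235  23  24 352] ((311.373046875, 246.23753356933594), (21.93353843688965, 22.317588806152344), 128.3827362060547) [ 0.4352 -0.1036  0.008 ]
sal top 109 [0.4332 0.0085 0.103 ] 0.1031 [array([433.5,   8.5]), array([23.2, 22.8]), np.float64(43.6)]
iod top 81 [ 0.5701 -0.1174  0.087 ] 0.0874 [array([ 570.8, -117.2]), array([20.3, 20.1]), np.float64(0.5)]
post 79 [ 0.4356 -0.1054  0.0496] 0.0508 [array([ 435.8, -105.4]), array([20.6, 20.5]), np.float64(88.6)]
rack 1642 [ 0.5037 -0.4304  0.0339] 0.0339 [array([ 504.3, -430.5]), array([172.1,  87.6]), np.float64(0.4)]
dish 744 [0.5152 0.153  0.0344] 0.0347 [array([515.1, 156.9]), array([108.5, 214.5]), np.float64(86.4)]
scen
[... 378 characters left out ...]
 235.87614679] [327 220  28  28 436] ((340.4806213378906, 235.369384765625), (23.969575881958008, 25.985883712768555), 158.79537963867188) [ 0.4356 -0.1038  0.008 ]
sal top 148 [0.43   0.0111 0.1032] 0.1037 [array([430.5,  10.6]), array([23.6, 23.8]), np.float64(83.7)]
iod top 82 [ 0.5676 -0.1142  0.0869] 0.0873 [array([ 568.6, -115.3]), array([18.9, 20.8]), np.float64(43.7)]
post 113 [ 0.4307 -0.1006  0.0476] 0.0489 [array([ 432.3, -102.3]), array([20.6, 20.6]), np.float64(58.6)]
rack 1126 [ 0.4997 -0.4275  0.0335] 0.0335 [array([ 502.2, -429.5]), array([ 92.1, 174.8]), np.float64(89.8)]
dish 1116 [0.5187 0.1439 0.0348] 0.0355 [array([512.9, 158.2]), array([108.2, 217.3]), np.float64(86.4)]
```

```bash
cat >> h.py <<'E'
def go(x,y,z,yaw=None):
    """yaw: world angle of jaw (tool z) axis, mod pi; prints shift/turn in units"""
    from workcell import bot
    o=bot.get_obs(); Rm=R.from_quat(o['tool_rot']); M=Rm.as_matrix()
    a=np.arctan2(M[1,2],M[0,2])
    if yaw is None: yaw=a
    k=round((a-yaw)/np.pi); yaw=yaw+k*np.pi
    zx=np.array([np.cos(yaw),np.sin(yaw),0]);xx=np.array([0,0,-1.]);T=np.c_[xx,np.cross(zx,xx),zx]
    rv=R.from_matrix(M.T@T).as_rotvec()
    d=M.T@(np.array([x,y,z])-o['eef_pos'])
    print('clk',round(o['clock'],2),'tcp',o['eef_pos'].round(4),'jaw',np.degrees(a).round(2),'tilt',np.degrees(np.arccos(-M[2,0])).round(2),'j',o['joint_pos'].round(2),'F',o['ft_force'].round(1),'w',o['grip_width'].round(4))
    print('axes y,z',M[:,1].round(3),M[:,2].round(3),'units shift',(d/.25).round(3),'turn',(rv/.5).round(3),'dist',np.linalg.norm(d).round(3))
E
python3 - <<'E'
from det import *
go(.4315,.0098,.2,np.pi/2)
for a in [(451.2,195),(453.2,231.2)]: print(onz('top',[a],.034))
im=cv2.imread('pics/top0.png');X=cloud('top',np.load('pics/top0.npy'));z=X[...,2]
m=((z>.022)&(X[...,0]>.38)&(X[...,0]<.62)&(X[...,1]<-.37)&(X[...,1]>-.5)).astype(np.uint8)
cs,h=cv2.findContours(m,cv2.RETR_CCOMP,2)
for c,hh in zip(cs,h[0]):
    if len(c)>20:
        e=cv2.fitEllipse(c);r=cv2.minAreaRect(c);print(len(c),hh[3],e,onz('top',[e[0]],.034).round(4),onz('top',[r[0]],.034).round(4))
        b=onz('top',cv2.boxPoints(r),.034);print(b.round(4).tolist())
# instruments
hsv=cv2.cvtColor(im,cv2.COLOR_BGR2HSV).astype(int)
for n in ['top','scene']:
    im=cv2.imread(f'pics/{n}0.png')
    b=cv2.GaussianBlur(im,(0,0),15).astype(int); d=np.abs(im.astype(int)-b).sum(2)
    cv2.imwrite(f'pics/d_{n}.png',np.clip(d*2,0,255).astype(np.uint8))
s=cv2.imread('pics/scene0.png')
cv2.imwrite('pics/s_z.png',cv2.resize(s[120:240,280:430],None,fx=5,fy=5,interpolation=cv2.INTER_CUBIC))
E
```

```text
Traceback (most recent call last):
  File "h.py", line 31, in go
    print('clk',round(o['clock'],2),'tcp',o['eef_pos'].round(4),'jaw',np.degrees(a).round(2),'tilt',np.degrees(np.arccos(-M[2,0])).round(2),'j',o['joint_pos'].round(2),'F',o['ft_force'].round(1),'w',o['grip_width'].round(4))
                                                                                                                                                                                                       ^^^^^^^^^^^^^^^^^^^^^
AttributeError: 'float' object has no attribute 'round'
```

```bash
sed -i "s/o\['grip_width'\].round(4)/round(o['grip_width'],4)/" h.py
python3 - <<'E'
from det import *
go(.4315,.0098,.2,np.pi/2)
im=cv2.imread('pics/top0.png');X=cloud('top',np.load('pics/top0.npy'));z=X[...,2]
m=((z>.022)&(X[...,0]>.38)&(X[...,0]<.62)&(X[...,1]<-.37)&(X[...,1]>-.5)).astype(np.uint8)
cs,h=cv2.findContours(m,cv2.RETR_CCOMP,2)
for c,hh in zip(cs,h[0]):
    if len(c)>20:
        e=cv2.fitEllipse(c);r=cv2.minAreaRect(c);print(len(c),hh[3],e,onz('top',[e[0]],.034).round(4),onz('top',[r[0]],.034).round(4))
        b=onz('top',cv2.boxPoints(r),.034);print(b.round(4).tolist())
s=cv2.imread('pics/scene0.png')
cv2.imwrite('pics/s_z.png',cv2.resize(s[120:240,280:430],None,fx=5,fy=5,interpolation=cv2.INTER_CUBIC))
E
```

```text
clk 0.1 tcp [ 0.1264 -0.4832  0.2305] jaw -75.34 tilt 0.11 j [-1.32  0.24  0.    1.34  0.    1.57] F [-0.  -0.9  0.8] w 0.0856
axes y,z [0.967 0.253 0.   ] [ 0.253 -0.967 -0.002] units shift [ 0.125  1.68  -1.599] turn [ 0.512 -0.004  0.   ] dist 0.581
34 -1 ((451.87847900390625, 211.849365234375), (40.74144744873047, 108.99848175048828), 176.011962890625) [[ 0.5059 -0.4305  0.034 ]] [[ 0.5038 -0.4304  0.034 ]]
[[0.5892, -0.3856, 0.034], [0.5918, -0.4735, 0.034], [0.4195, -0.4746, 0.034], [0.4167, -0.3878, 0.034]]
38 12 ((452.7109375, 230.89456176757812), (28.081832885742188, 28.952219009399414), 148.6515655517578) [[ 0.4622 -0.4303  0.034 ]] [[ 0.4619 -0.4309  0.034 ]]
[[0.4308, -0.3974, 0.034], [0.4949, -0.4004, 0.034], [0.4931, -0.4646, 0.034], [0.4291, -0.4613, 0.034]]
43 12 ((450.5430908203125, 194.63087463378906), (27.85969352722168, 28.699216842651367), 134.75413513183594) [[ 0.5458 -0.4294  0.034 ]] [[ 0.5455 -0.4287  0.034 ]]
[[0.5475, -0.3833, 0.034], [0.5915, -0.4304, 0.034], [0.5436, -0.4741, 0.034], [0.4999, -0.4271, 0.034]]
```

View pics/s_z.png

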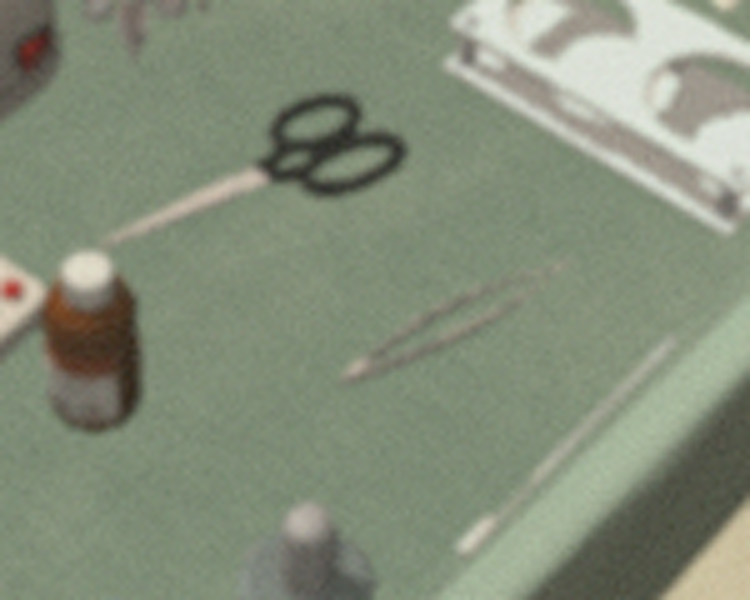

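Request:
apply_moves:
  targets: [0,0.95,-0.9,0.512,0,0,1,0,0.95,-0.9,0.512,0,0,1,0,0.95,-0.9,0.512,0,0,1,0,0.95,-0.9,0.512,0,0,1,0,0.95,-0.9,0.512,0,0,1,0,0.95,-0.9,0.512,0,0,1,0,0.95,-0.9,0.512,0,0,1,0,0.95,-0.9,0.512,0,0,1,0,0.95,-0.9,0.512,0,0,1]

```text
clock: 0.85
eef_pos: [0.3019, -0.2003, 0.2311]
tool_rot: [0.498, 0.503, -0.496, 0.502]
ft_force: [-0.7, -0.1, -0.4]
grip_width: 0.0856
```

```bash
python3 -c "
from h import *
go(.4315,.0098,.2,np.pi/2)"
```

```text
clk 0.85 tcp [ 0.3019 -0.2003  0.2311] jaw -89.37 tilt 0.17 j [-0.59 -0.03 -0.31  1.3   0.    2.54] F [-0.7 -0.1 -0.4] w 0.0856
axes y,z [1.    0.011 0.001] [ 0.011 -1.    -0.003] units shift [ 0.127  0.528 -0.834] turn [ 0.022 -0.006 -0.002] dist 0.249
```

Request:
apply_moves:
  targets: [0.127,0.528,-0.834,-1,0,0,1,0.127,0.528,-0.834,-1,0,0,1,0.127,0.528,-0.834,-1,0,0,1,0.127,0.528,-0.834,-1,0,0,1,0.127,0.528,-0.834,-1,0,0,1,0.127,0.528,-0.834,-1,0,0,1,0.127,0.528,-0.834,-1,0,0,1,0.127,0.528,-0.834,-1,0,0,1]

```text
clock: 1.52
eef_pos: [0.4315, 0.0038, 0.1986]
tool_rot: [0.359, 0.61, -0.36, 0.608]
ft_force: [-0.2, -1.1, -0.2]
grip_width: 0.0851
```

```bash
python3 - <<'E'
from h import *
go(.4315,.0098,.047)
from workcell import bot
for n in ['top','scene']:
    p,d=bot.camera(n); cv2.imwrite(f'pics/{n}1.png',p[100:300,180:420,::-1])
E
```

```text
clk 1.52 tcp [0.4315 0.0038 0.1986] jaw -61.11 tilt 0.14 j [ 0.01  0.13 -0.22  1.22 -0.    2.65] F [-0.2 -1.1 -0.2] w 0.0851
axes y,z [ 0.876  0.483 -0.002] [ 0.483 -0.876 -0.001] units shift [ 0.606  0.013 -0.021] turn [ 0.    -0.002  0.004] dist 0.152
```

View pics/scene1.png

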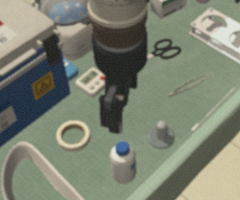

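Request:
apply_moves:
  targets: [0.4,0,0,0,0,0,1,0.4,0,0,0,0,0,1,0.4,0,0,0,0,0,1,0.61,0,0,0,0,0,1,0.61,0,0,0,0,0,1,0.61,0,0,0,0,0,1]

```text
clock: 2.12
eef_pos: [0.4274, 0.0006, 0.0443]
tool_rot: [0.36, 0.61, -0.363, 0.605]
ft_force: [-0.3, -0.1, -0.2]
grip_width: 0.0857
```

```bash
python3 - <<'E'
from h import *
go(.4315,.0098,.047)
E
```

```text
clk 2.12 tcp [0.4274 0.0006 0.0443] jaw -61.56 tilt 0.44 j [ 0.    0.29 -0.47  0.82 -0.    2.65] F [-0.3 -0.1 -0.2] w 0.0857
axes y,z [ 0.879  0.476 -0.007] [ 0.476 -0.879 -0.003] units shift [-0.011  0.032 -0.025] turn [ 0.    -0.007  0.014] dist 0.01
```

Request:
apply_moves:
  targets: [-0.011,0.032,-0.025,0,0,0.014,1,-0.011,0.032,-0.025,0,0,0.014,1,-0.011,0.032,-0.025,0,0,0.014,1]

```text
clock: 2.37
eef_pos: [0.4375, 0.0117, 0.0518]
tool_rot: [0.364, 0.605, -0.358, 0.611]
ft_force: [-0.7, -0.3, 0.6]
grip_width: 0.0853
```

```bash
python3 - <<'E'
from h import *
go(.4315,.0098,.047)
E
```

```text
clk 2.37 tcp [0.4375 0.0117 0.0518] jaw -61.38 tilt 0.65 j [ 0.02  0.28 -0.45  0.82  0.    2.67] F [-0.7 -0.3  0.6] w 0.0853
axes y,z [0.878 0.479 0.011] [ 0.479 -0.878  0.002] units shift [ 0.019 -0.025 -0.005] turn [ 0.     0.004 -0.022] dist 0.008
```

Request:
apply_moves:
  targets: [0,0,0,0,0,0,1,0,0,0,0,0,0,1,0,0,0,0,0,0,1]

```text
clock: 2.62
eef_pos: [0.4359, 0.0118, 0.0505]
tool_rot: [0.363, 0.606, -0.358, 0.61]
ft_force: [0.0, 0.3, 0.3]
grip_width: 0.0853
```

```bash
python3 - <<'E'
from h import *
go(.4315,.0098,.047)
E
```

```text
clk 2.62 tcp [0.4359 0.0118 0.0505] jaw -61.36 tilt 0.48 j [ 0.02  0.29 -0.46  0.82  0.    2.67] F [0.  0.3 0.3] w 0.0853
axes y,z [0.878 0.479 0.008] [ 0.479 -0.878  0.001] units shift [ 0.014 -0.02  -0.001] turn [ 0.     0.002 -0.017] dist 0.006
```

Settled; correct once, then close.

Request:
apply_moves:
  targets: [0.014,-0.02,0,0,0,-0.017,1,0.014,-0.02,0,0,0,-0.017,1,0.014,-0.02,0,0,0,-0.017,1,0.014,-0.02,0,0,0,-0.017,0,0.014,-0.02,0,0,0,-0.017,0,0.014,-0.02,0,0,0,-0.017,0,0.014,-0.02,0,0,0,-0.017,0,0.014,-0.02,0,0,0,-0.017,0,0.014,-0.02,0,0,0,-0.017,0,0.014,-0.02,0,0,0,-0.017,0]

```text
clock: 3.45
eef_pos: [0.4313, 0.0094, 0.0465]
tool_rot: [0.36, 0.608, -0.361, 0.608]
ft_force: [-1.3, 0.6, 3.4]
grip_width: 0.047
```

```bash
python3 - <<'E'
from h import *
go(.4315,.0098,.047)
E
```

```text
clk 3.45 tcp [0.4313 0.0094 0.0465] jaw -61.37 tilt 0.07 j [ 0.02  0.29 -0.46  0.82 -0.    2.66] F [-1.3  0.6  3.4] w 0.047
axes y,z [ 0.878  0.479 -0.001] [ 0.479 -0.878  0.   ] units shift [-0.002  0.002 -0.001] turn [-0.     0.001  0.002] dist 0.001
```

Request:
apply_moves:
  targets: [-0.2,0,0,0,0,0,0,-0.4,0,0,0,0,0,0,-0.56,0,0,0,0,0,0,-0.56,0,0,0,0,0,0,-0.56,-0.1,0.2,0,0,0,0,-0.56,-0.2,0.4,0,0,0,0,-0.56,-0.3,0.6,0,0,0,0,-0.56,-0.37,0.8,0,0,0,0,-0.56,-0.37,0.8,0,0,0,0,-0.56,-0.37,0.8,0,0,0,0,-0.56,-0.37,0.8,0,0,0,0]

```text
clock: 4.37
eef_pos: [0.4458, -0.2133, 0.1856]
tool_rot: [0.362, 0.608, -0.363, 0.607]
ft_force: [0.2, 1.8, -0.9]
grip_width: 0.0471
```

```bash
python3 - <<'E'
from h import *
go(.461,-.4295,.16,np.pi/2)
E
```

```text
clk 4.37 tcp [ 0.4458 -0.2133  0.1856] jaw -61.66 tilt 0.12 j [-0.45  0.26 -0.1   1.22 -0.    2.2 ] F [ 0.2  1.8 -0.9] w 0.0471
axes y,z [ 0.88   0.475 -0.002] [ 0.475 -0.88  -0.   ] units shift [ 0.103 -0.357  0.79 ] turn [0.989 0.001 0.004] dist 0.218
```

Request:
apply_moves:
  targets: [0.103,-0.357,0.79,0.989,0,0,0,0.103,-0.357,0.79,0.989,0,0,0,0.103,-0.357,0.79,0.989,0,0,0,0.103,-0.357,0.79,0.989,0,0,0,0.103,-0.357,0.79,0.989,0,0,0,0.103,-0.357,0.79,0.989,0,0,0,0.103,-0.357,0.79,0.989,0,0,0,0.103,-0.357,0.79,0.989,0,0,0,0.103,-0.357,0.79,0.989,0,0,0,0.103,-0.357,0.79,0.989,0,0,0]

```text
clock: 5.2
eef_pos: [0.4626, -0.4243, 0.1612]
tool_rot: [0.498, 0.502, -0.498, 0.502]
ft_force: [-0.5, 0.3, -1.1]
grip_width: 0.047
```

```bash
python3 - <<'E'
from h import *
from workcell import bot
for n in ['top','scene']:
    p,d=bot.camera(n); cv2.imwrite(f'pics/{n}2.png',cv2.resize(p[80:280,340:560,::-1],None,fx=2,fy=2))
go(.461,-.4295,.055,np.pi/2)
E
```

```text
clk 5.3 tcp [ 0.4627 -0.4248  0.1615] jaw -89.58 tilt 0.07 j [-0.74  0.53  0.25  1.29 -0.    2.39] F [ 0.2  0.2 -0.8] w 0.0467
axes y,z [ 1.     0.007 -0.001] [ 0.007 -1.     0.001] units shift [ 0.426 -0.007  0.018] turn [0.015 0.002 0.002] dist 0.107
```

View pics/scene2.png

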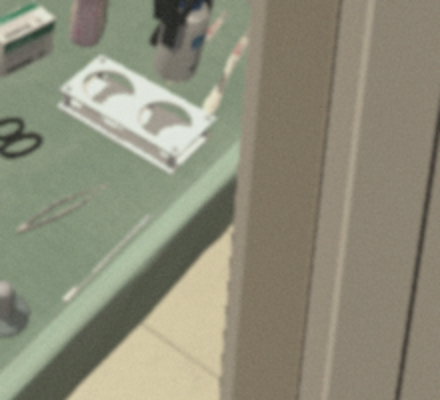

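Request:
apply_moves:
  targets: [0.1,-0.007,0.018,0.015,0,0,0,0.2,-0.007,0.018,0.015,0,0,0,0.3,-0.007,0.018,0.015,0,0,0,0.35,-0.007,0.018,0.015,0,0,0,0.38,-0.007,0.018,0.015,0,0,0,0.4,-0.007,0.018,0.015,0,0,0,0.4,-0.007,0.018,0.015,0,0,0,0.4,-0.007,0.018,0.015,0,0,0]

```text
clock: 5.97
eef_pos: [0.461, -0.4312, 0.0619]
tool_rot: [-0.5, -0.499, 0.501, -0.5]
ft_force: [0.4, 0.1, -0.6]
grip_width: 0.0467
```

```bash
python3 - <<'E'
from h import *
go(.461,-.4295,.054,np.pi/2)
E
```

```text
clk 5.97 tcp [ 0.461  -0.4312  0.0619] jaw -90.1 tilt 0.11 j [-0.75  0.61  0.12  1.08 -0.    2.39] F [ 0.4  0.1 -0.6] w 0.0467
axes y,z [ 1.    -0.002 -0.   ] [-0.002 -1.     0.002] units shift [ 0.032 -0.    -0.007] turn [-0.004  0.004  0.   ] dist 0.008
```

Request:
apply_moves:
  targets: [0.016,0,-0.007,0,0,0,0,0.032,0,-0.007,0,0,0,0,0.032,0,-0.007,0,0,0,0,0.032,0,-0.007,0,0,0,0]

```text
clock: 6.3
eef_pos: [0.4603, -0.4293, 0.0529]
tool_rot: [-0.5, -0.5, 0.501, -0.499]
ft_force: [0.5, -0.5, -1.3]
grip_width: 0.0465
```

Request:
apply_moves:
  targets: [0,0,0,0,0,0,1,0,0,0,0,0,0,1,0,0,0,0,0,0,1,0,0,0,0,0,0,1,0,0,0,0,0,0,1,-0.12,0,0,0,0,0,1,-0.3,0,0,0,0,0,1,-0.46,0,0,0,0,0,1,-0.6,0,0,0,0,0,1,-0.6,0,0,0,0,0,1,-0.6,0,0,0,0,0,1]

```text
clock: 7.22
eef_pos: [0.4621, -0.4306, 0.2067]
tool_rot: [0.5, 0.497, -0.501, 0.502]
ft_force: [0.2, -0.2, -1.0]
grip_width: 0.0854
```

```bash
python3 - <<'E'
from h import *
go(.5695,-.115,.2,np.radians(-60))
E
```

```text
clk 7.22 tcp [ 0.4621 -0.4306  0.2067] jaw -90.13 tilt 0.43 j [-0.75  0.51  0.34  1.39 -0.    2.39] F [ 0.2 -0.2 -1. ] w 0.0854
axes y,z [ 1.    -0.002  0.004] [-0.002 -1.     0.006] units shift [ 0.021  0.427 -1.263] turn [-1.052  0.014 -0.005] dist 0.333
```

Request:
apply_moves:
  targets: [0,0.2,-0.8,-0.5,0,0,1,0,0.2,-0.8,-0.5,0,0,1,0,0.2,-0.8,-0.5,0,0,1,0,0.2,-0.8,-0.5,0,0,1,0,0.2,-0.8,-0.5,0,0,1,0,0.2,-0.8,-0.5,0,0,1,0,0.2,-0.8,-0.5,0,0,1]

```text
clock: 7.8
eef_pos: [0.5107, -0.2268, 0.2011]
tool_rot: [0.432, 0.56, -0.434, 0.558]
ft_force: [-0.6, 0.2, -0.1]
grip_width: 0.0854
```

```bash
python3 - <<'E'
from h import *
go(.5695,-.115,.18,np.radians(-75))
E
```

```text
clk 7.8 tcp [ 0.5107 -0.2268  0.2011] jaw -75.54 tilt 0.24 j [-0.42  0.37  0.11  1.31 -0.    2.47] F [-0.6  0.2 -0.1] w 0.0854
axes y,z [ 0.968  0.25  -0.004] [ 0.25  -0.968 -0.001] units shift [ 0.083  0.34  -0.374] turn [-0.019 -0.003  0.008] dist 0.128
```

Request:
apply_moves:
  targets: [0.083,0.34,-0.374,0,0,0,1,0.083,0.34,-0.374,0,0,0,1,0.083,0.34,-0.374,0,0,0,1,0.083,0.34,-0.374,0,0,0,1,0.083,0.34,-0.374,0,0,0,1,0.083,0.34,-0.374,0,0,0,1,0.083,0.34,-0.374,0,0,0,1]

```text
clock: 8.38
eef_pos: [0.5697, -0.1197, 0.1813]
tool_rot: [0.434, 0.558, -0.436, 0.557]
ft_force: [0.2, 0.1, -0.4]
grip_width: 0.0854
```

```bash
python3 - <<'E'
from h import *
go(.5695,-.115,.043,np.radians(-75))
E
```

```text
clk 8.38 tcp [ 0.5697 -0.1197  0.1813] jaw -75.95 tilt 0.14 j [-0.21  0.43  0.14  1.29 -0.    2.69] F [ 0.2  0.1 -0.4] w 0.0854
axes y,z [ 0.97   0.243 -0.002] [ 0.243 -0.97   0.001] units shift [ 0.553  0.005 -0.019] turn [-0.033  0.001  0.005] dist 0.138
```

Request:
apply_moves:
  targets: [0.16,0.005,-0.019,0,0,0,1,0.32,0.005,-0.019,0,0,0,1,0.46,0.005,-0.019,0,0,0,1,0.553,0.005,-0.019,0,0,0,1,0.553,0.005,-0.019,0,0,0,1,0.553,0.005,-0.019,0,0,0,1,0.553,0.005,-0.019,0,0,0,1,0.553,0.005,-0.019,0,0,0,1]

```text
clock: 9.05
eef_pos: [0.5723, -0.1142, 0.0462]
tool_rot: [0.435, 0.556, -0.434, 0.559]
ft_force: [-0.3, 0.1, 0.3]
grip_width: 0.0855
```

```bash
python3 - <<'E'
from h import *
go(.5695,-.115,.043,np.radians(-75))
E
```

```text
clk 9.05 tcp [ 0.5723 -0.1142  0.0462] jaw -75.87 tilt 0.24 j [-0.2   0.54 -0.06  0.97 -0.    2.7 ] F [-0.3  0.1  0.3] w 0.0855
axes y,z [0.97  0.244 0.003] [ 0.244 -0.97   0.003] units shift [ 0.013 -0.012  0.   ] turn [-0.03   0.005 -0.006] dist 0.004
```

Request:
apply_moves:
  targets: [0.013,-0.012,0,0,0,-0.006,1,0.013,-0.012,0,0,0,-0.006,0,0.013,-0.012,0,0,0,-0.006,0,0.013,-0.012,0,0,0,-0.006,0,0.013,-0.012,0,0,0,-0.006,0,0.013,-0.012,0,0,0,-0.006,0,0.013,-0.012,0,0,0,-0.006,0,0.013,-0.012,0,0,0,-0.006,0,0.013,-0.012,0,0,0,-0.006,0]

```text
clock: 9.8
eef_pos: [0.5679, -0.114, 0.0408]
tool_rot: [0.433, 0.558, -0.436, 0.558]
ft_force: [-0.4, -0.9, 5.1]
grip_width: 0.041
```

```bash
python3 - <<'E'
from h import *
go(.545,-.4288,.187,np.radians(-90))
E
```

```text
clk 9.8 tcp [ 0.5679 -0.114   0.0408] jaw -75.81 tilt 0.2 j [-0.2   0.54 -0.07  0.96 -0.    2.7 ] F [-0.4 -0.9  5.1] w 0.041
axes y,z [ 0.969  0.245 -0.003] [ 0.245 -0.969  0.001] units shift [-0.582 -0.4    1.199] turn [0.495 0.003 0.006] dist 0.348
```

Request:
apply_moves:
  targets: [-0.16,0,0,0,0,0,0,-0.32,0,0,0,0,0,0,-0.48,0,0,0,0,0,0,-0.58,0,0,0,0,0,0,-0.58,-0.05,0.15,0,0,0,0,-0.58,-0.1,0.3,0,0,0,0,-0.58,-0.15,0.45,0,0,0,0,-0.58,-0.2,0.6,0,0,0,0,-0.58,-0.25,0.75,0,0,0,0,-0.58,-0.3,0.9,0,0,0,0,-0.58,-0.3,0.9,0,0,0,0,-0.58,-0.3,0.9,0,0,0,0]

```text
clock: 10.8
eef_pos: [0.5491, -0.3519, 0.1836]
tool_rot: [0.434, 0.559, -0.437, 0.555]
ft_force: [0.3, 0.3, -1.4]
grip_width: 0.0409
```

```bash
python3 - <<'E'
from h import *
go(.545,-.4288,.16,np.radians(-90))
E
```

```text
clk 10.8 tcp [ 0.5491 -0.3519  0.1836] jaw -76.04 tilt 0.37 j [-0.57  0.58  0.39  1.39 -0.    2.33] F [ 0.3  0.3 -1.4] w 0.0409
axes y,z [ 0.97   0.241 -0.006] [ 0.241 -0.97  -0.002] units shift [ 0.094 -0.09   0.295] turn [ 0.487 -0.003  0.013] dist 0.081
```

Request:
apply_moves:
  targets: [0.05,-0.09,0.295,0.487,0,0,0,0.05,-0.09,0.295,0.487,0,0,0,0.05,-0.09,0.295,0.487,0,0,0,0.05,-0.09,0.295,0.487,0,0,0,0.05,-0.09,0.295,0.487,0,0,0,0.05,-0.09,0.295,0.487,0,0,0,0.05,-0.09,0.295,0.487,0,0,0]

```text
clock: 11.38
eef_pos: [0.5474, -0.4253, 0.1739]
tool_rot: [0.497, 0.502, -0.5, 0.501]
ft_force: [0.1, 0.0, -1.3]
grip_width: 0.0407
```

```bash
python3 - <<'E'
from h import *
from workcell import bot
go(.545,-.4288,.056,np.radians(-90))
for n in ['top','scene']:
    p,d=bot.camera(n); cv2.imwrite(f'pics/{n}3.png',cv2.resize(p[40:280,340:560,::-1],None,fx=2,fy=2))
E
```

```text
clk 11.38 tcp [ 0.5474 -0.4253  0.1739] jaw -89.6 tilt 0.23 j [-0.66  0.67  0.52  1.43 -0.    2.48] F [ 0.1  0.  -1.3] w 0.0407
axes y,z [ 1.     0.007 -0.004] [ 0.007 -1.     0.001] units shift [ 0.472 -0.008  0.013] turn [0.014 0.003 0.008] dist 0.118
```

View pics/scene3.png

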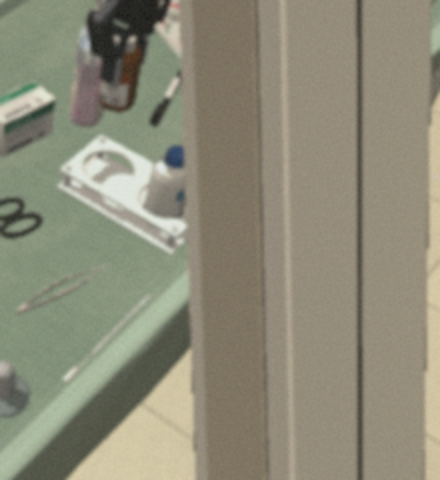

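View pics/top3.png

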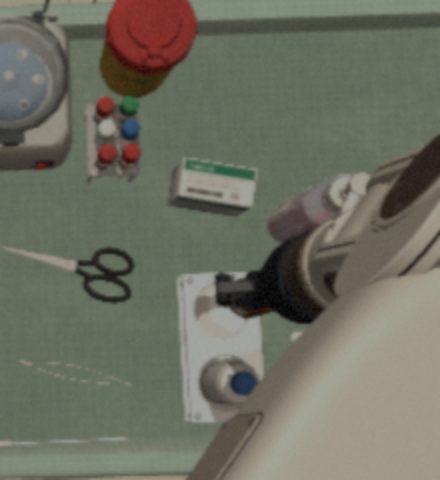

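Request:
apply_moves:
  targets: [0.12,-0.008,0.01,0,0,0.008,0,0.24,-0.008,0.01,0,0,0.008,0,0.34,-0.008,0.01,0,0,0.008,0,0.4,-0.008,0.01,0,0,0.008,0,0.45,-0.008,0.01,0,0,0.008,0,0.472,-0.008,0.01,0,0,0.008,0,0.472,-0.008,0.01,0,0,0.008,0,0.472,-0.008,0.01,0,0,0.008,0]

```text
clock: 12.15
eef_pos: [0.5446, -0.4296, 0.0559]
tool_rot: [0.498, 0.501, -0.499, 0.502]
ft_force: [-0.3, 0.4, 0.1]
grip_width: 0.041
```

```bash
python3 - <<'E'
from h import *
go(.545,-.4288,.048,np.radians(-90))
E
```

```text
clk 12.15 tcp [ 0.5446 -0.4296  0.0559] jaw -89.72 tilt 0.1 j [-0.67  0.73  0.33  1.17 -0.    2.47] F [-0.3  0.4  0.1] w 0.041
axes y,z [1.    0.005 0.   ] [ 0.005 -1.     0.002] units shift [ 0.032  0.002 -0.003] turn [ 0.01   0.004 -0.001] dist 0.008
```

Request:
apply_moves:
  targets: [0.016,0,0,0,0,0,0,0.03,0,0,0,0,0,0,0.03,0,0,0,0,0,0,0.03,0,0,0,0,0,0,0.03,0,0,0,0,0,1,0.03,0,0,0,0,0,1,0.03,0,0,0,0,0,1,0.03,0,0,0,0,0,1,0.03,0,0,0,0,0,1]

```text
clock: 12.9
eef_pos: [0.5443, -0.4299, 0.048]
tool_rot: [0.499, 0.501, -0.499, 0.502]
ft_force: [0.0, 0.0, -0.8]
grip_width: 0.0855
```

Request:
apply_moves:
  targets: [-0.1,0,0,0,0,0,1,-0.25,0,0,0,0,0,1,-0.4,0,0,0,0,0,1,-0.6,0,0,0,0,0,1,-0.6,0,0,0,0,0,1,-0.6,0,0,0,0,0,1,-0.6,0,0,0,0,0,1]

```text
clock: 13.48
eef_pos: [0.5447, -0.43, 0.1991]
tool_rot: [0.499, 0.5, -0.499, 0.502]
ft_force: [-0.8, 0.0, -0.9]
grip_width: 0.0852
```

```bash
python3 - <<'E'
from h import *
go(.567,.0248,.2,np.radians(-75))
E
```

```text
clk 13.48 tcp [ 0.5447 -0.43    0.1991] jaw -89.76 tilt 0.21 j [-0.67  0.66  0.57  1.48 -0.    2.47] F [-0.8  0.  -0.9] w 0.0852
axes y,z [1.    0.004 0.002] [ 0.004 -1.     0.003] units shift [-0.009  0.097 -1.819] turn [-0.515  0.007 -0.003] dist 0.455
```

Request:
apply_moves:
  targets: [0,-0.1,-0.95,-0.5,0,0,1,0,-0.1,-0.95,-0.5,0,0,1,0,-0.1,-0.95,-0.5,0,0,1,0,-0.1,-0.95,-0.5,0,0,1,0,-0.1,-0.95,-0.5,0,0,1,0,-0.1,-0.95,-0.5,0,0,1,0,-0.1,-0.95,-0.5,0,0,1,0,-0.1,-0.95,-0.5,0,0,1]

```text
clock: 14.15
eef_pos: [0.5171, -0.1902, 0.1959]
tool_rot: [0.431, 0.561, -0.433, 0.559]
ft_force: [0.5, -0.4, -0.9]
grip_width: 0.0853
```

```bash
python3 - <<'E'
from det import *
from workcell import bot
for n,g in [('top',(257,192)),('scene',(253,235))]:
    p,d=bot.camera(n); im=np.ascontiguousarray(p[:,:,::-1]); cv2.imwrite(f'pics/{n}4.png',im)
    hsv=cv2.cvtColor(im,cv2.COLOR_BGR2HSV).astype(int);H,S,V=[hsv[...,i] for i in range(3)]
    m=((S<70)&(H<45)&(V>110)).astype(np.uint8)
    x0,y0=g; w=np.zeros_like(m); w[y0-19:y0+20,x0-22:x0+22]=1; m=m*w
    cs,_=cv2.findContours(m,cv2.RETR_EXTERNAL,2);c=max(cs,key=cv2.contourArea);e=cv2.fitEllipse(c);print(n,len(c),e,onz(n,[e[0]],.012))
    q=onz(n,c[:,0],.015);(cc,r)=cv2.minEnclosingCircle((q[:,:2]*1000).astype(np.float32));print(cc,r)
go(.567,.0248,.2,np.radians(-75))
E
```

```text
top 42 ((256.7460021972656, 191.5111846923828), (28.29340934753418, 29.252296447753906), 49.85237121582031) [[0.56843297 0.02283236 0.012     ]]
(568.044921875, 22.489639282226562) 35.51959228515625
scene 66 ((252.9528350830078, 235.26719665527344), (32.325477600097656, 36.08849334716797), 76.73551177978516) [[0.56729337 0.02171564 0.012     ]]
(565.8283081054688, 22.140792846679688) 41.44013595581055
clk 14.25 tcp [ 0.5178 -0.1925  0.1962] jaw -75.44 tilt 0.14 j [-0.35  0.36  0.08  1.29 -0.    2.53] F [0.2 0.2 0.1] w 0.0856
axes y,z [ 0.968  0.251 -0.002] [ 0.251 -0.968  0.001] units shift [-0.017  0.409 -0.792] turn [-0.015  0.001  0.005] dist 0.223
```

View pics/top4.png

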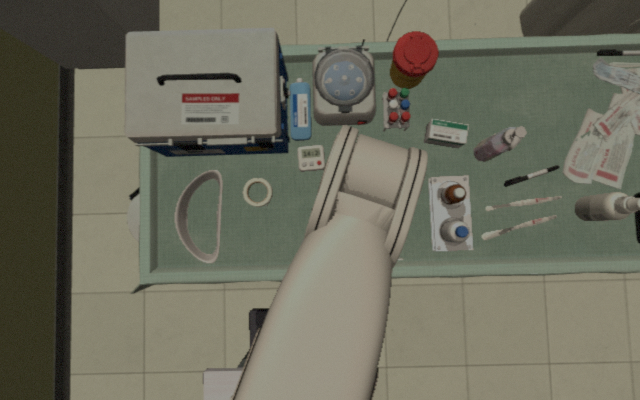

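```bash
python3 - <<'E'
from det import *
from workcell import bot
p,d=bot.camera('scene'); X=cloud('scene',d)
cv2.imwrite('pics/scene5.png',p[:,:,::-1])
t,dt=bot.camera('top'); T=cloud('top',dt)
for Y in (X,T):
    q=Y[(Y[...,1]<-.08)&(Y[...,1]>-.35)&(Y[...,2]>.2)&(Y[...,0]>.4)&(Y[...,0]<.75)]
    for lo in np.arange(.2,.6,.04):
        s=q[(q[:,2]>lo)&(q[:,2]<lo+.04)]
        if len(s): print(round(lo,2),len(s),'x',np.percentile(s[:,0],[1,99]).round(3),'y',np.percentile(s[:,1],[1,99]).round(3))
q=T[(T[...,0]>.5)&(T[...,1]>-.1)&(T[...,2]>.15)&(T[...,1]<.4)];print('box',q.min(0),q.max(0))
E
```

```text
0.2 259 x [0.494 0.538] y [-0.24  -0.136]
0.24 441 x [0.487 0.529] y [-0.264 -0.118]
0.28 738 x [0.488 0.517] y [-0.219 -0.121]
0.32 814 x [0.479 0.542] y [-0.207 -0.154]
0.36 1067 x [0.48  0.543] y [-0.212 -0.154]
0.4 1186 x [0.48 0.54] y [-0.213 -0.155]
0.44 894 x [0.474 0.535] y [-0.215 -0.148]
0.24 4 x [0.507 0.511] y [-0.121 -0.119]
0.28 4 x [0.51  0.512] y [-0.124 -0.122]
0.56 44 x [0.512 0.563] y [-0.211 -0.162]
box [ 0.64574862 -0.06469857  0.15000013] [0.88331936 0.2448085  0.25704232]
```

View pics/scene5.png

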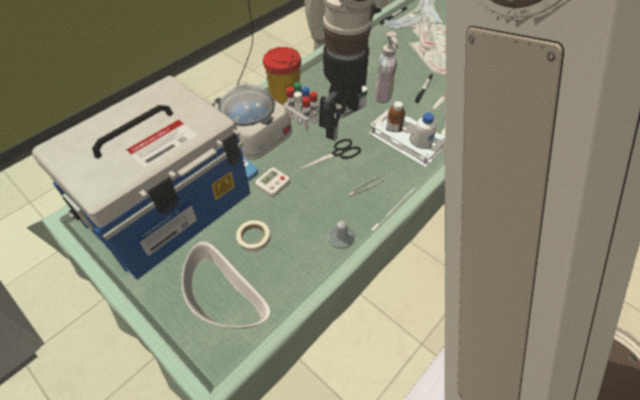

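Request:
apply_moves:
  targets: [0,0.4,-0.78,0,0,0,1,0,0.4,-0.78,0,0,0,1,0,0.4,-0.78,0,0,0,1,0,0.4,-0.78,0,0,0,1,0,0.4,-0.78,0,0,0,1,0,0.4,-0.78,0,0,0,1,0,0.4,-0.78,0,0,0,1,0,0.4,-0.78,0,0,0,1]

```text
clock: 15.02
eef_pos: [0.5661, 0.021, 0.1964]
tool_rot: [0.432, 0.559, -0.433, 0.56]
ft_force: [-0.2, 0.3, 0.5]
grip_width: 0.0854
```

```bash
python3 - <<'E'
from h import *
go(.5675,.0224,.06,np.radians(-75))
E
```

```text
clk 15.02 tcp [0.5661 0.021  0.1964] jaw -75.43 tilt 0.15 j [ 0.04  0.39  0.12  1.3  -0.    2.93] F [-0.2  0.3  0.5] w 0.0854
axes y,z [ 0.968  0.252 -0.002] [ 0.252 -0.968  0.002] units shift [ 0.546  0.008 -0.005] turn [-0.015  0.004  0.003] dist 0.136
```

Request:
apply_moves:
  targets: [0.16,0.008,-0.005,0,0,0,1,0.32,0.008,-0.005,0,0,0,1,0.46,0.008,-0.005,0,0,0,1,0.546,0.008,-0.005,0,0,0,1,0.546,0.008,-0.005,0,0,0,1,0.546,0.008,-0.005,0,0,0,1,0.546,0.008,-0.005,0,0,0,1]

```text
clock: 15.6
eef_pos: [0.5688, 0.0217, 0.0622]
tool_rot: [0.433, 0.558, -0.433, 0.56]
ft_force: [0.2, 0.1, -0.0]
grip_width: 0.0851
```

```bash
python3 - <<'E'
from h import *
from workcell import bot
p,d=bot.camera('scene'); cv2.imwrite('pics/scene6.png',cv2.resize(p[150:310,180:340,::-1],None,fx=3.5,fy=3.5))
go(.5675,.0224,.001,np.radians(-75))
E
```

```text
clk 15.65 tcp [0.5695 0.0221 0.0629] jaw -75.53 tilt 0.24 j [ 0.04  0.5  -0.08  0.99 -0.    2.93] F [-0.2  0.4  0.1] w 0.0848
axes y,z [0.968 0.25  0.003] [ 0.25  -0.968  0.002] units shift [ 0.247 -0.008 -0.004] turn [-0.019  0.005 -0.007] dist 0.062
```

View pics/scene6.png

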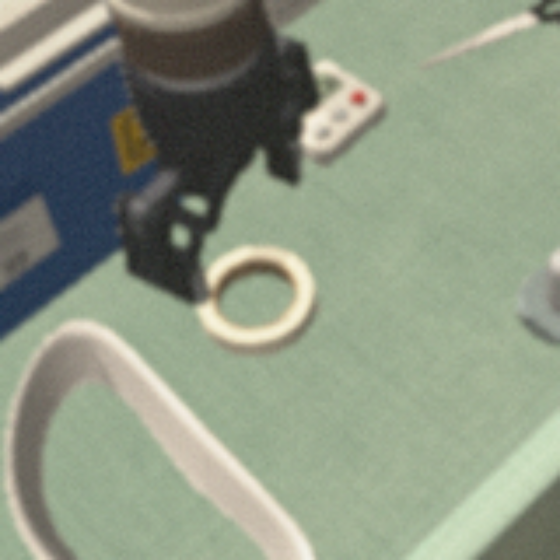

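Request:
apply_moves:
  targets: [0.08,-0.008,-0.004,0,0,-0.007,1,0.15,-0.008,-0.004,0,0,-0.007,1,0.2,-0.008,-0.004,0,0,-0.007,1,0.22,-0.008,-0.004,0,0,-0.007,1,0.22,-0.008,-0.004,0,0,-0.007,1,0.22,-0.008,-0.004,0,0,-0.007,1]

```text
clock: 16.15
eef_pos: [0.5666, 0.0235, 0.0071]
tool_rot: [0.432, 0.559, -0.433, 0.56]
ft_force: [0.2, -0.8, -0.1]
grip_width: 0.0853
```

```bash
python3 - <<'E'
from h import *
go(.5675,.0224,.002,np.radians(-75))
E
```

```text
clk 16.15 tcp [0.5666 0.0235 0.0071] jaw -75.44 tilt 0.14 j [ 0.04  0.56 -0.14  0.87 -0.    2.93] F [ 0.2 -0.8 -0.1] w 0.0853
axes y,z [ 0.968  0.251 -0.002] [ 0.251 -0.968  0.002] units shift [0.021 0.002 0.005] turn [-0.015  0.004  0.003] dist 0.005
```

Request:
apply_moves:
  targets: [0.021,0.002,0.005,0,0,0,1,0.021,0.002,0.005,0,0,0,1,0.021,0.002,0.005,0,0,0,0.5,0.021,0.002,0.005,0,0,0,0.5,0.021,0.002,0.005,0,0,0,0.5,0.021,0.002,0.005,0,0,0,0.5,0.021,0.002,0.005,0,0,0,0.5]

```text
clock: 16.73
eef_pos: [0.5667, 0.0225, 0.0017]
tool_rot: [0.431, 0.559, -0.434, 0.559]
ft_force: [-1.6, -0.8, 5.4]
grip_width: 0.0655
```

```bash
python3 - <<'E'
from h import *
go(.5675,.0224,.002,np.radians(-75))
E
```

```text
clk 16.73 tcp [0.5667 0.0225 0.0017] jaw -75.43 tilt 0.18 j [ 0.04  0.57 -0.14  0.86 -0.    2.93] F [-1.6 -0.8  5.4] w 0.0655
axes y,z [ 0.968  0.252 -0.003] [ 0.252 -0.968  0.002] units shift [-0.001  0.003  0.001] turn [-0.015  0.004  0.005] dist 0.001
```

Request:
apply_moves:
  targets: [-0.1,0,0,0,0,0,0.4,-0.25,0,0,0,0,0,0.4,-0.4,0,0,0,0,0,0.4,-0.5,0,0,0,0,0,0.4,-0.5,0,0,0,0,0,0.4,-0.5,0,0,0,0,0,0.4]

```text
clock: 17.23
eef_pos: [0.5681, 0.0229, 0.1277]
tool_rot: [0.432, 0.558, -0.433, 0.56]
ft_force: [-0.2, -0.5, -0.3]
grip_width: 0.0654
```

```bash
python3 - <<'E'
from h import *
go(.4353,-.1038,.125,np.radians(-75))
E
```

```text
clk 17.23 tcp [0.5681 0.0229 0.1277] jaw -75.43 tilt 0.15 j [ 0.04  0.44  0.01  1.14 -0.    2.93] F [-0.2 -0.5 -0.3] w 0.0654
axes y,z [0.968 0.252 0.001] [ 0.252 -0.968  0.002] units shift [ 0.011 -0.642  0.357] turn [-0.015  0.005 -0.002] dist 0.184
```

Request:
apply_moves:
  targets: [0,-0.13,0.07,0,0,0,0.4,0,-0.26,0.14,0,0,0,0.4,0,-0.39,0.21,0,0,0,0.4,0,-0.52,0.28,0,0,0,0.4,0,-0.642,0.357,0,0,0,0.4,0,-0.642,0.357,0,0,0,0.4,0,-0.642,0.357,0,0,0,0.4,0,-0.642,0.357,0,0,0,0.4,0,-0.642,0.357,0,0,0,0.4]

```text
clock: 17.98
eef_pos: [0.4341, -0.1034, 0.1255]
tool_rot: [0.431, 0.56, -0.434, 0.559]
ft_force: [0.3, 0.2, 0.3]
grip_width: 0.0652
```

```bash
python3 - <<'E'
from h import *
from workcell import bot
p,d=bot.camera('scene'); cv2.imwrite('pics/scene7.png',cv2.resize(p[120:280,260:420,::-1],None,fx=3.5,fy=3.5))
go(.4353,-.1038,.07,np.radians(-75))
E
```

```text
clk 18.03 tcp [ 0.4343 -0.1032  0.1256] jaw -75.34 tilt 0.26 j [-0.23  0.22 -0.31  1.04 -0.    2.65] F [ 0.5 -0.3 -0.3] w 0.0655
axes y,z [ 0.967  0.253 -0.004] [ 0.253 -0.967  0.001] units shift [0.222 0.004 0.003] turn [-0.012  0.002  0.009] dist 0.056
```

View pics/scene7.png

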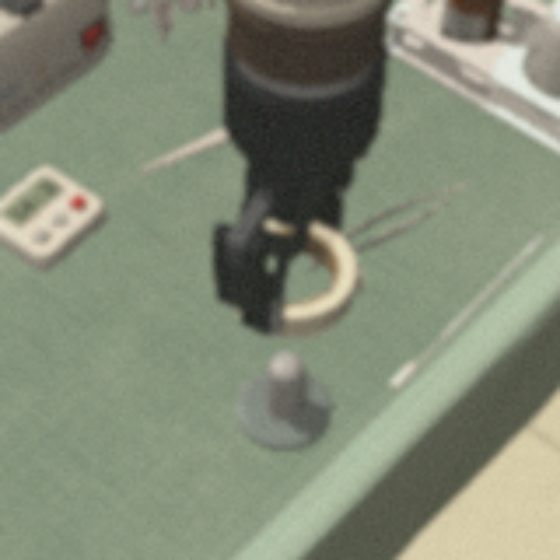

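```bash
python3 - <<'E'
from h import *
print(proj('scene',[[.4343,-.1032,.133],[.4353,-.1038,.053],[.4343,-.1032,.143]]))
im=cv2.imread('pics/scene7.png')
a=np.linspace(0,2*np.pi,60)
for z in (.143,.124):
  q=(proj('scene',np.c_[.4343+.034*np.cos(a),-.1032+.034*np.sin(a),0*a+z])-[260,120])*3.5
  cv2.polylines(im,[q.astype(np.int32)],True,(0,0,255),1)
cv2.imwrite('pics/ov7.png',im)
E
```

```text
[[343.10819026 199.05206302]
 [341.37447121 223.11020066]
 [343.31961368 195.72060026]]
```

View pics/ov7.png

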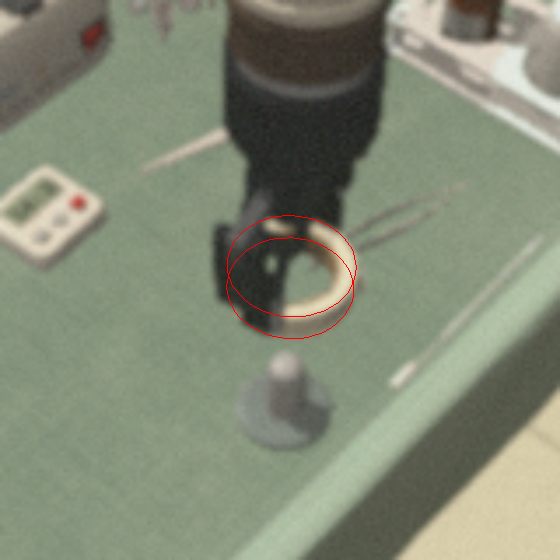

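Request:
apply_moves:
  targets: [0.1,0.004,0.002,0,0,0.009,0.4,0.2,0.004,0.002,0,0,0.009,0.4,0.26,0.004,0.002,0,0,0.009,0.4,0.32,0.004,0.002,0,0,0.009,0.4,0.36,0.004,0.002,0,0,0.009,0.4,0.4,0.004,0.002,0,0,0.009,0.4,0.43,0.004,0.002,0,0,0.009,0.4,0.44,0.004,0.002,0,0,0.009,0.4,0.44,0.004,0.002,0,0,0.009,0.4]

```text
clock: 18.78
eef_pos: [0.4342, -0.1038, 0.0154]
tool_rot: [0.432, 0.56, -0.433, 0.56]
ft_force: [-0.5, 0.0, -0.2]
grip_width: 0.0653
```

```bash
python3 - <<'E'
from h import *
go(.4353,-.1038,.0105,np.radians(-75))
E
```

```text
clk 18.78 tcp [ 0.4342 -0.1038  0.0154] jaw -75.36 tilt 0.06 j [-0.23  0.36 -0.46  0.75 -0.    2.65] F [-0.5  0.  -0.2] w 0.0653
axes y,z [ 0.968  0.253 -0.001] [ 0.253 -0.968  0.001] units shift [0.02  0.004 0.001] turn [-0.013  0.001  0.002] dist 0.005
```

Request:
apply_moves:
  targets: [0.018,0.004,0,0,0,0,0.4,0.018,0.004,0,0,0,0,0.4,0.018,0.004,0,0,0,0,1,0.018,0.004,0,0,0,0,1,0.018,0.004,0,0,0,0,1,0.018,0.004,0,0,0,0,1,-0.05,0,0,0,0,0,1,-0.15,0,0,0,0,0,1,-0.3,0,0,0,0,0,1,-0.45,0,0,0,0,0,1,-0.6,0,0,0,0,0,1,-0.6,0,0,0,0,0,1]

```text
clock: 19.78
eef_pos: [0.4389, -0.1054, 0.1737]
tool_rot: [0.434, 0.554, -0.431, 0.564]
ft_force: [1.3, 0.1, 0.9]
grip_width: 0.0853
```

Request:
apply_moves:
  targets: [0,0,-0.9,0,0,0,1,0,0,-0.9,0,0,0,1,0,0,-0.9,0,0,0,1,0,0,-0.9,0,0,0,1,0,0,-0.9,0,0,0,1,0,0,-0.9,0,0,0,1]

```text
clock: 20.28
eef_pos: [0.3782, 0.1095, 0.1659]
tool_rot: [0.428, 0.567, -0.424, 0.562]
ft_force: [-0.2, 0.4, 0.3]
grip_width: 0.0855
```

```bash
python3 - <<'E'
from det import *
from workcell import bot
for n in ['top','scene']:
    p,d=bot.camera(n); im=np.ascontiguousarray(p[:,:,::-1]); cv2.imwrite(f'pics/{n}8.png',im); np.save(f'pics/{n}8.npy',d)
    X=cloud(n,d);z=X[...,2]
    for nm,lo,(x0,x1,y0,y1) in [('sal top',.103,(.42,.5,-.5,-.38)),('iod top',.087,(.51,.59,-.5,-.37)),('post',.04,(.39,.48,-.15,-.06)),('roll',.018,(.39,.48,-.15,-.06))]:
        q=(z>lo)&(X[...,0]>x0)&(X[...,0]<x1)&(X[...,1]>y0)&(X[...,1]<y1)
        if q.sum()<5: print(n,nm,'none');continue
        xy=X[q]; r=cv2.minAreaRect(xy[:,:2].astype(np.float32)*1000); print(n,nm,len(xy),np.median(xy[:,2]).round(4),xy[:,2].max().round(4),[np.round(a,1) for a in r])
    c=dict(top=(290,140,500,290),scene=(280,90,450,250))[n]
    cv2.imwrite(f'pics/{n}8z.png',cv2.resize(im[c[1]:c[3],c[0]:c[2]],None,fx=3.6,fy=3.6,interpolation=cv2.INTER_CUBIC))
E
```

```text
top sal top 119 0.1093 0.1151 [array([ 461.8, -429.6]), array([24.4, 24.3]), np.float64(71.4)]
top iod top 88 0.0928 0.0973 [array([ 546.5, -432.8]), array([19.7, 21. ]), np.float64(42.3)]
top post 79 0.0504 0.0559 [array([ 435.8, -105.5]), array([20.5, 20.3]), np.float64(88.8)]
top roll 442 0.0266 0.0559 [array([ 437.6, -103.4]), array([65.3, 67. ]), np.float64(88.3)]
scene sal top 48 0.1075 0.1121 [array([ 455.6, -422.7]), array([24.9, 12.5]), np.float64(39.6)]
scene iod top none
scene post 101 0.05 0.0543 [array([ 432.6, -101.9]), array([20.2, 19.9]), np.float64(85.2)]
scene roll 635 0.0268 0.0543 [array([ 435.8, -102.8]), array([68.2, 68.6]), np.float64(63.2)]
```

View pics/top8z.png

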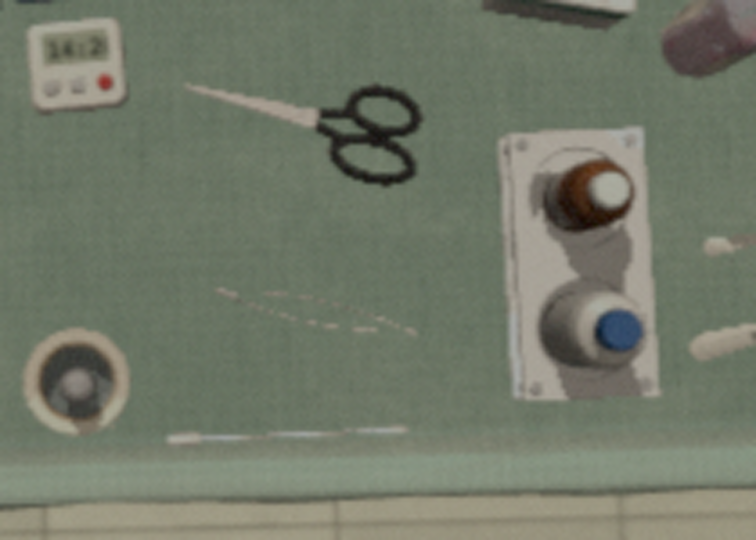

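View pics/scene8z.png

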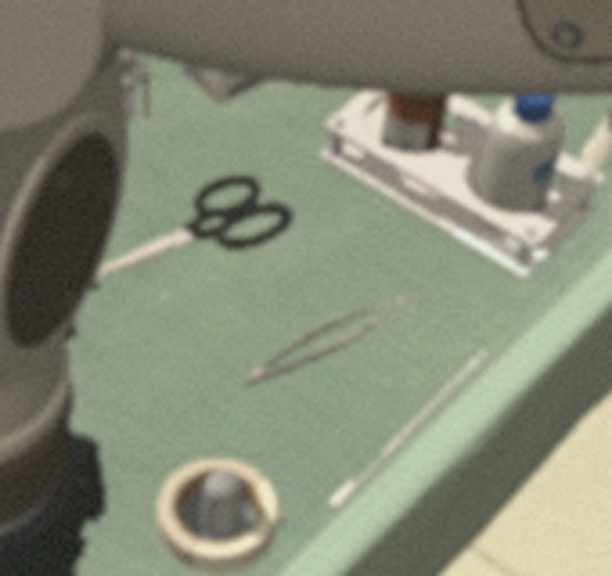

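```bash
python3 - <<'E'
from det import *
for n,win in [('top',(335,155,412,195)),('scene',(300,133,366,172))]:
    im=cv2.imread(f'pics/{n}0.png').astype(int); 
    x0,y0,x1,y1=win; c=im[y0:y1,x0:x1]; bg=np.median(c.reshape(-1,3),0); d=c-bg
    lum=d.sum(2); red=(c[...,2]-c[...,1])-(bg[2]-bg[1])
    m=((lum<-70)|(red>14))
    m[:2]=0
    nn,l,st,ce=cv2.connectedComponentsWithStats(m.astype(np.uint8),connectivity=8)
    m=np.isin(l,[i for i in range(1,nn) if st[i,4]>6])
    v,u=np.nonzero(m);q=onz(n,np.c_[u+x0,v+y0],.005)[:,:2]
    (cc,wh,a)=cv2.minAreaRect((q*1000).astype(np.float32)); print(n,len(q),cc,wh,a)
    # tip = farthest from centroid, blade axis by fitLine on light pixels
    mb=m&(red>14);v,u=np.nonzero(mb);b=onz(n,np.c_[u+x0,v+y0],.005)[:,:2]
    L=cv2.fitLine((b*1000).astype(np.float32),cv2.DIST_HUBER,0,.1,.1).ravel();print('blade',L, 'ang',np.degrees(np.arctan2(L[1],L[0])))
    ax=L[:2]*np.sign(-L[1]);t=q@ax; print('extent along axis (to -y)',t.min(),t.max(),'len',np.ptp(t)); w=q@np.array([-ax[1],ax[0]]);wc=(b@np.array([-ax[1],ax[0]])).mean();print('width',w.min()-wc,w.max()-wc)
    i=t.argmin();tip=q[i];print('tip',tip)
    tt=t.min();perp=np.array([-ax[1],ax[0]])
    print('mid',ax*(tt+.081)+perp*wc,'grasp',ax*(tt+.087)+perp*wc)
    im2=cv2.resize(im[y0:y1,x0:x1].astype(np.uint8),None,fx=8,fy=8,interpolation=cv2.INTER_NEAREST)
    mm=cv2.resize(m.astype(np.uint8),None,fx=8,fy=8,interpolation=cv2.INTER_NEAREST); im2[mm>0,2]=255
    g=(proj(n,np.r_[ax*(tt+.087)+perp*wc,.005])[0]-[x0,y0]+.5)*8; cv2.circle(im2,tuple(int(a) for a in g),4,(255,0,0),-1)
    cv2.imwrite(f'pics/sc_{n}.png',im2)
E
```

```text
top 481 (595.6476440429688, -261.17901611328125) (145.73190307617188, 67.31778717041016) 88.24699401855469
blade [ 2.6718482e-01  9.6364528e-01  6.1494769e+02 -2.3465173e+02] ang 74.50318
extent along axis (to -y) 0.01433657592907655 0.16680218546941275 len 0.1524656095403362
width -0.0333579832295583 0.032121832195148636
tip [ 0.6291032  -0.18930555]
mid [ 0.60615935 -0.26699986] grasp [ 0.60455624 -0.27278173]
scene 432 (603.0732421875, -257.3106994628906) (153.6886444091797, 66.24347686767578) 79.86502838134766
blade [ 2.8843617e-01  9.5749915e-01  6.1526013e+02 -2.3525304e+02] ang 73.23564
extent along axis (to -y) -0.005475434838030794 0.1510283548738342 len 0.156503789711865
width -0.032791562735214774 0.03394738999586555
tip [ 0.62999583 -0.1840609 ]
mid [ 0.60724149 -0.26180178] grasp [ 0.60551088 -0.26754678]
```

View pics/sc_top.png

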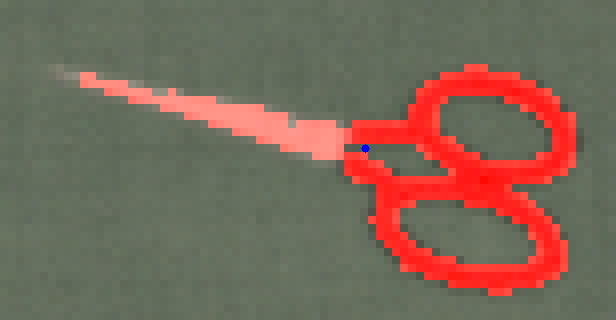

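View pics/sc_scene.png

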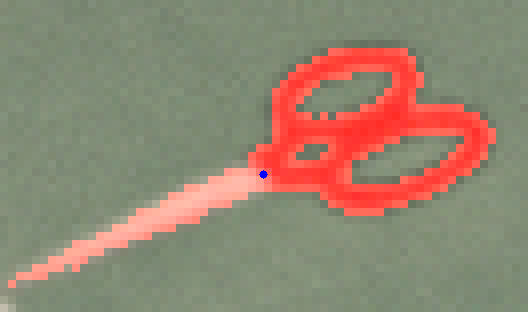

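```bash
python3 - <<'E'
from det import *
for n in ['top','scene']:
    X=cloud(n,np.load(f'pics/{n}0.npy'));z=X[...,2]
    q=X[(z>.03)&(z<.045)&(X[...,0]>.38)&(X[...,0]<.64)&(X[...,1]>.08)&(X[...,1]<.25)][:,:2]
    c=np.array([.514,.1575]);a=np.radians(86.4);ex=np.array([np.cos(a),np.sin(a)]);ey=np.array([-ex[1],ex[0]])
    l=np.c_[(q-c)@ex,(q-c)@ey]
    print(n,l.min(0),l.max(0)); s=l[l[:,0]<-.035]
    for lo in np.arange(-.1,.1,.025):
        k=s[(s[:,1]>lo)&(s[:,1]<lo+.025)]
        if len(k): print(round(lo+.0125,3),len(k),np.median(k[:,0]).round(4),end='; ')
    print()
# tweezers
for n,win in [('top',(345,213,410,240)),('scene',(340,165,400,202))]:
    im=cv2.imread(f'pics/{n}0.png').astype(int);x0,y0,x1,y1=win;c=im[y0:y1,x0:x1]; bg=np.median(c.reshape(-1,3),0);d=c-bg
    red=d[...,2]-d[...,1]; m=red>9
    k=cv2.morphologyEx(m.astype(np.uint8),cv2.MORPH_CLOSE,np.ones((3,3)))
    nn,l,st,ce=cv2.connectedComponentsWithStats(m.astype(np.uint8),connectivity=8);m=np.isin(l,[i for i in range(1,nn) if st[i,4]>2])
    v,u=np.nonzero(m);q=onz(n,np.c_[u+x0,v+y0],.006)[:,:2]
    L=cv2.fitLine((q*1000).astype(np.float32),cv2.DIST_L2,0,.1,.1).ravel();ax=L[:2]*np.sign(-L[1]);p=np.array([-ax[1],ax[0]]);t=q@ax;w=q@p
    (cc,wh,a)=cv2.minAreaRect((q*1000).astype(np.float32));print(n,len(q),cc,wh,a)
    print('ang',np.degrees(np.arctan2(-ax[1],-ax[0])),'len',np.ptp(t),'wid',w.min()-w.mean(),w.max()-w.mean(),'mid',ax*(t.max()+t.min())/2+p*(w.max()+w.min())/2, 'ends',(ax*t.min()+p*w.mean()),(ax*t.max()+p*w.mean()))
    im2=cv2.resize(c.astype(np.uint8),None,fx=8,fy=8,interpolation=cv2.INTER_NEAREST);mm=cv2.resize(m.astype(np.uint8),None,fx=8,fy=8,interpolation=cv2.INTER_NEAREST); im2[mm>0,2]=255
    g=(proj(n,np.r_[ax*(t.max()+t.min())/2+p*(w.max()+w.min())/2,.006])[0]-[x0,y0]+.5)*8; cv2.circle(im2,tuple(int(a) for a in g),4,(255,0,0),-1)
    cv2.imwrite(f'pics/tw_{n}.png',im2)
go(.6070,-.2633,.2,np.radians(-16))
E
```

```text
top [-0.05483475 -0.1083797 ] [0.05365611 0.10615305]
-0.088 36 -0.048; -0.063 29 -0.0513; -0.038 25 -0.0507; -0.013 30 -0.0512; 0.012 33 -0.0506; 0.037 27 -0.0517; 0.062 23 -0.0515; 0.087 36 -0.0479; 
scene [-0.05352257 -0.10756218] [0.05470383 0.10974233]
-0.088 68 -0.0455; -0.063 44 -0.0488; -0.038 49 -0.0489; -0.013 56 -0.0484; 0.012 65 -0.0486; 0.037 55 -0.0491; 0.062 58 -0.0496; 0.087 67 -0.0469; 
top 47 (478.56292724609375, -261.3412170410156) (132.7972412109375, 16.672618865966797) 74.29835510253906
ang 75.16598 len 0.1328435081444563 wid -0.007517431370105632 0.009177490151164758 mid [ 0.47863224 -0.26135942] ends [ 0.49483516 -0.1969389 ] [ 0.46082459 -0.32535494]
scene 133 (479.6008605957031, -257.10272216796875) (123.82421112060547, 20.675586700439453) 75.0035629272461
ang 74.78761 len 0.12382496855115575 wid -0.00943399783726051 0.01126689967567629 mid [ 0.47966432 -0.25712239] ends [ 0.49502568 -0.19713886] [ 0.46253429 -0.31662497]
clk 20.38 tcp [0.3795 0.1061 0.1659] jaw -74.58 tilt 0.35 j [ 0.27  0.08 -0.37  1.12  0.01  3.14] F [ 0.  -0.4  0. ] w 0.0855
axes y,z [0.964 0.266 0.001] [ 0.266 -0.964 -0.006] units shift [-0.146  0.484  1.666] turn [-2.045 -0.01  -0.008] dist 0.435
```

View pics/tw_top.png

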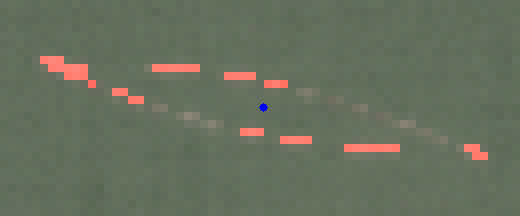

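View pics/tw_scene.png

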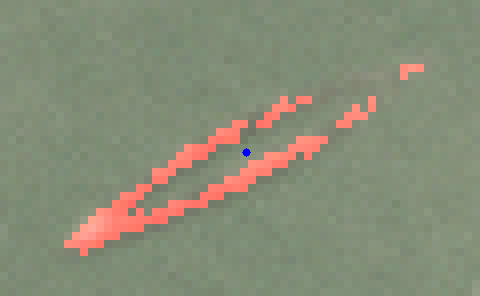

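Request:
apply_moves:
  targets: [0,0.1,0.95,-1,0,0,1,0,0.1,0.95,-1,0,0,1,0,0.1,0.95,-1,0,0,1,0,0.1,0.95,-1,0,0,1,0,0.1,0.95,-1,0,0,1,0,0.1,0.95,-1,0,0,1,0,0.1,0.95,-1,0,0,1,0,0.1,0.95,-1,0,0,1]

```text
clock: 21.05
eef_pos: [0.4674, -0.1242, 0.164]
tool_rot: [0.282, 0.65, -0.279, 0.649]
ft_force: [0.2, -0.4, 0.0]
grip_width: 0.085
```

```bash
python3 - <<'E'
from h import *
go(.6070,-.2633,.18,np.radians(-16))
E
```

```text
clk 21.05 tcp [ 0.4674 -0.1242  0.164 ] jaw -46.74 tilt 0.22 j [-0.26  0.25 -0.16  1.16  0.    2.12] F [ 0.2 -0.4  0. ] w 0.085
axes y,z [0.728 0.685 0.003] [ 0.685 -0.728 -0.003] units shift [-0.066  0.026  0.788] turn [-1.073 -0.004 -0.007] dist 0.198
```

Request:
apply_moves:
  targets: [0,0.026,0.788,-1,0,0,1,0,0.026,0.788,-1,0,0,1,0,0.026,0.788,-1,0,0,1,0,0.026,0.788,-1,0,0,1,0,0.026,0.788,-1,0,0,1,0,0.026,0.788,-1,0,0,1,0,0.026,0.788,-1,0,0,1,0,0.026,0.788,-1,0,0,0.5,0,0.026,0.788,-1,0,0,0.5,0,0.026,0.788,-1,0,0,0.5]

```text
clock: 21.88
eef_pos: [0.6065, -0.255, 0.1642]
tool_rot: [0.11, 0.7, -0.106, 0.698]
ft_force: [0.0, 0.9, 0.2]
grip_width: 0.0516
```

```bash
python3 - <<'E'
from h import *
go(.6070,-.2633,.05,np.radians(-16))
E
```

```text
clk 21.88 tcp [ 0.6065 -0.255   0.1642] jaw -17.52 tilt 0.35 j [-0.4   0.59  0.37  1.35  0.01  1.48] F [0.  0.9 0.2] w 0.0516
axes y,z [0.301 0.954 0.005] [ 0.954 -0.301 -0.003] units shift [ 0.457 -0.033  0.013] turn [-0.053 -0.006 -0.011] dist 0.114
```

Request:
apply_moves:
  targets: [0.15,-0.033,0.013,-0.053,0,0,0.45,0.3,-0.033,0.013,-0.053,0,0,0.45,0.457,-0.033,0.013,-0.053,0,0,0.45,0.457,-0.033,0.013,-0.053,0,0,0.45,0.457,-0.033,0.013,-0.053,0,0,0.45,0.457,-0.033,0.013,-0.053,0,0,0.45,0.457,-0.033,0.013,-0.053,0,0,0.45]

```text
clock: 22.47
eef_pos: [0.6102, -0.2647, 0.0531]
tool_rot: [0.1, 0.699, -0.097, 0.702]
ft_force: [0.4, -0.2, 0.8]
grip_width: 0.0386
```

```bash
python3 - <<'E'
from h import *
from workcell import bot
p,d=bot.camera('scene'); cv2.imwrite('pics/scene9.png',cv2.resize(p[80:220,260:400,::-1],None,fx=4,fy=4))
go(.6070,-.2633,.012,np.radians(-16))
E
```

```text
clk 22.52 tcp [ 0.6103 -0.2648  0.053 ] jaw -16.01 tilt 0.34 j [-0.41  0.68  0.22  1.11  0.01  1.44] F [ 0.1 -0.7  0.3] w 0.0387
axes y,z [0.276 0.961 0.005] [ 0.961 -0.276  0.004] units shift [ 0.164  0.001 -0.015] turn [-0.     0.008 -0.009] dist 0.041
```

View pics/scene9.png

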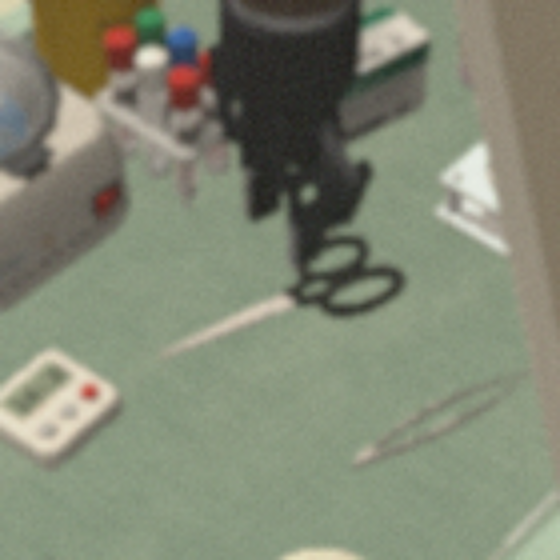

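Request:
apply_moves:
  targets: [0.06,0.001,-0.015,0,0.008,-0.009,0.45,0.12,0.001,-0.015,0,0.008,-0.009,0.45,0.16,0.001,-0.015,0,0.008,-0.009,0.45,0.18,0.001,-0.015,0,0.008,-0.009,0.45,0.18,0.001,-0.015,0,0.008,-0.009,0.45,0.18,0.001,-0.015,0,0.008,-0.009,0.45]

```text
clock: 23.02
eef_pos: [0.6048, -0.2627, 0.0048]
tool_rot: [0.099, 0.702, -0.098, 0.698]
ft_force: [-0.5, 0.8, 0.7]
grip_width: 0.0381
```

```bash
python3 - <<'E'
from h import *
go(.6070,-.2633,.003,np.radians(-16))
E
```

```text
clk 23.02 tcp [ 0.6048 -0.2627  0.0048] jaw -16.02 tilt 0.34 j [-0.41  0.72  0.16  1.02  0.    1.44] F [-0.5  0.8  0.7] w 0.0381
axes y,z [0.276 0.961 0.001] [ 0.961 -0.276 -0.006] units shift [0.007 0.    0.009] turn [-0.001 -0.012 -0.002] dist 0.003
```

Request:
apply_moves:
  targets: [0.008,0,0.009,0,-0.012,0,0.45,0.008,0,0.009,0,-0.012,0,0.3,0.008,0,0.009,0,-0.012,0,0.2,0.008,0,0.009,0,-0.012,0,0,0.008,0,0.009,0,-0.012,0,0,0.008,0,0.009,0,-0.012,0,0,0.008,0,0.009,0,-0.012,0,0,0.008,0,0.009,0,-0.012,0,0]

```text
clock: 23.68
eef_pos: [0.6067, -0.2632, 0.0025]
tool_rot: [0.099, 0.7, -0.098, 0.7]
ft_force: [-0.1, 0.4, 3.1]
grip_width: 0.0146
```

```bash
python3 - <<'E'
from h import *
go(.6070,-.2633,.15,np.radians(-16))
E
```

```text
clk 23.68 tcp [ 0.6067 -0.2632  0.0025] jaw -16.03 tilt 0.04 j [-0.41  0.72  0.16  1.01  0.    1.44] F [-0.1  0.4  3.1] w 0.0146
axes y,z [0.276 0.961 0.001] [ 0.961 -0.276  0.   ] units shift [-0.59   0.001  0.001] turn [-0.001  0.    -0.001] dist 0.147
```

Request:
apply_moves:
  targets: [-0.15,0,0,0,0,0,0,-0.3,0,0,0,0,0,0,-0.45,0,0,0,0,0,0,-0.6,0,0,0,0,0,0,-0.65,0,-0.16,0,0,0,0,-0.65,0.1,-0.3,-0.25,0,0,0,-0.65,0.2,-0.4,-0.5,0,0,0,-0.65,0.3,-0.5,-0.75,0,0,0,-0.65,0.3,-0.5,-1,0,0,0,-0.65,0.3,-0.5,-1,0,0,0,-0.65,0.3,-0.5,-1,0,0,0,-0.65,0.3,-0.5,-1,0,0,0]

```text
clock: 24.68
eef_pos: [0.5078, -0.1573, 0.1648]
tool_rot: [-0.076, 0.703, 0.077, 0.703]
ft_force: [0.5, -0.2, -1.2]
grip_width: 0.0142
```

```bash
python3 - <<'E'
from h import *
from workcell import bot
go(.48,0.05,.16,np.radians(86.4))
p,d=bot.camera('scene'); cv2.imwrite('pics/scene10.png',cv2.resize(p[80:260,220:440,::-1],None,fx=3,fy=3))
E
```

```text
clk 24.68 tcp [ 0.5078 -0.1573  0.1648] jaw 12.45 tilt 0.05 j [-0.3   0.34 -0.04  1.2   0.    1.05] F [ 0.5 -0.2 -1.2] w 0.0142
axes y,z [-0.216  0.976  0.001] [0.976 0.216 0.   ] units shift [0.02  0.834 0.07 ] turn [-2.581e+00  2.000e-03 -1.000e-03] dist 0.209
```

View pics/scene10.png

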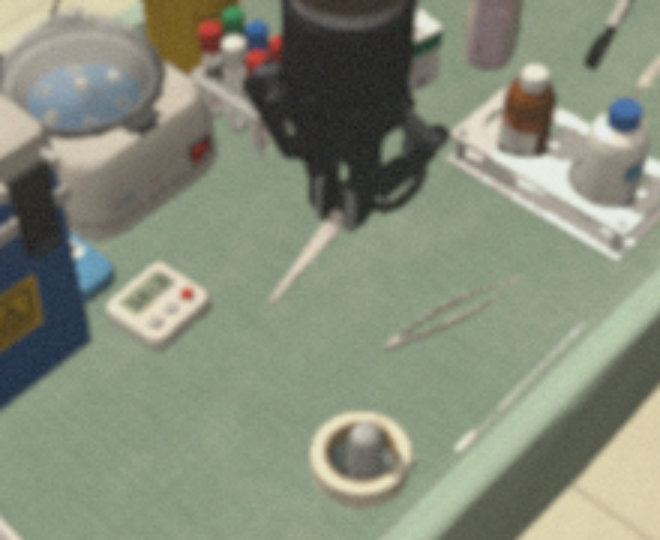

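Scissors are held by the pivot, level. Rotate in steps while moving on.

Request:
apply_moves:
  targets: [0,0.15,0,-0.25,0,0,0,0,0.3,0,-0.5,0,0,0,0,0.4,0,-0.75,0,0,0,0,0.4,0,-1,0,0,0,0,0.4,0,-1,0,0,0,0,0.4,0,-1,0,0,0]

```text
clock: 25.23
eef_pos: [0.4859, -0.0596, 0.1648]
tool_rot: [-0.247, 0.662, 0.248, 0.662]
ft_force: [-0.5, -0.3, -0.3]
grip_width: 0.0141
```

Request:
apply_moves:
  targets: [0,0.05,0,-0.25,0,0,0,0,0.1,0,-0.5,0,0,0,0,0.2,0,-0.75,0,0,0,0,0.2,0,-1,0,0,0,0,0.2,0,-1,0,0,0,0,0.2,0,-1,0,0,0]

```text
clock: 25.73
eef_pos: [0.453, -0.0224, 0.165]
tool_rot: [-0.403, 0.581, 0.403, 0.581]
ft_force: [-0.7, 0.3, 0.4]
grip_width: 0.0141
```

```bash
python3 - <<'E'
from h import *
go(.4996,0.1524,.15,np.radians(86.4))
E
```

```text
clk 25.73 tcp [ 0.453  -0.0224  0.165 ] jaw 69.53 tilt 0.05 j [-0.05  0.19 -0.24  1.14  0.    0.31] F [-0.7  0.3  0.4] w 0.0141
axes y,z [-0.937  0.35  -0.   ] [0.35  0.937 0.001] units shift [0.061 0.07  0.72 ] turn [-0.589  0.002  0.   ] dist 0.181
```

Request:
apply_moves:
  targets: [0,0,0.12,-0.2,0,0,0,0,0.02,0.24,-0.4,0,0,0,0,0.03,0.36,-0.589,0,0,0,0,0.05,0.48,-0.589,0,0,0,0,0.07,0.6,-0.589,0,0,0,0,0.07,0.72,-0.589,0,0,0,0,0.07,0.72,-0.589,0,0,0,0,0.07,0.72,-0.589,0,0,0,0,0.07,0.72,-0.589,0,0,0]

```text
clock: 26.48
eef_pos: [0.4979, 0.1527, 0.1646]
tool_rot: [-0.485, 0.515, 0.485, 0.514]
ft_force: [-0.2, 0.2, -1.3]
grip_width: 0.0143
```

```bash
python3 - <<'E'
from h import *
from workcell import bot
go(.4996,0.1524,.07,np.radians(86.4))
p,d=bot.camera('scene'); cv2.imwrite('pics/scene11.png',cv2.resize(p[150:350,120:340,::-1],None,fx=3,fy=3))
E
```

```text
clk 26.48 tcp [0.4979 0.1527 0.1646] jaw 86.61 tilt 0.08 j [ 0.3   0.32 -0.06  1.19  0.    0.36] F [-0.2  0.2 -1.3] w 0.0143
axes y,z [-0.998  0.059  0.001] [0.059 0.998 0.   ] units shift [ 0.379 -0.008 -0.001] turn [ 0.007  0.    -0.003] dist 0.095
```

View pics/scene11.png

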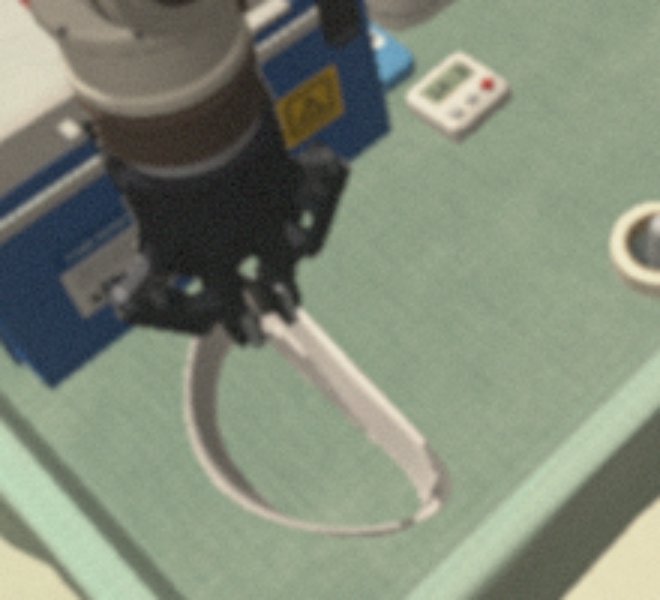

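Request:
apply_moves:
  targets: [0.12,-0.004,0,0,0,0,0,0.24,-0.004,0,0,0,0,0,0.36,-0.004,0,0,0,0,0,0.4,-0.004,0,0,0,0,0,0.4,-0.004,0,0,0,0,0,0.4,-0.004,0,0,0,0,0,0.4,-0.004,0,0,0,0,0]

```text
clock: 27.12
eef_pos: [0.5001, 0.1535, 0.0669]
tool_rot: [-0.486, 0.513, 0.485, 0.515]
ft_force: [0.3, -0.7, -0.3]
grip_width: 0.0142
```

```bash
python3 - <<'E'
from h import *
from workcell import bot
go(.4996,0.1524,.026,np.radians(86.4))
for n,c in [('scene',(150,350,120,340)),('top',(150,290,150,300))]:
    p,d=bot.camera(n); cv2.imwrite(f'pics/{n}12.png',cv2.resize(p[c[0]:c[1],c[2]:c[3],::-1],None,fx=3.5,fy=3.5))
E
```

```text
clk 27.12 tcp [0.5001 0.1535 0.0669] jaw 86.72 tilt 0.19 j [ 0.3   0.41 -0.2   0.95  0.    0.35] F [ 0.3 -0.7 -0.3] w 0.0142
axes y,z [-0.998  0.057 -0.002] [0.057 0.998 0.002] units shift [ 0.164  0.002 -0.005] turn [0.011 0.004 0.005] dist 0.041
```

View pics/scene12.png

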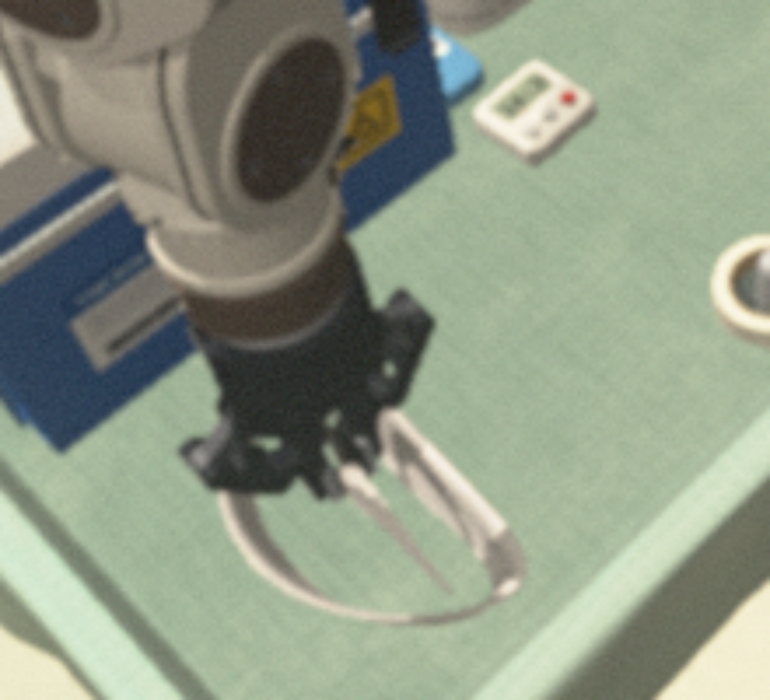

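View pics/top12.png

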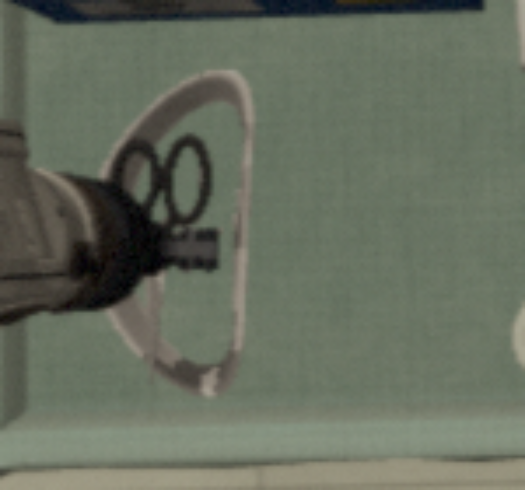

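```bash
python3 - <<'E'
from h import *
c=np.array([.514,.1575]);a=np.radians(86.4);ex=np.array([np.cos(a),np.sin(a)]);ey=np.array([-ex[1],ex[0]])
f=lambda u,v,z:(lambda q:((q-c)@ex,(q-c)@ey))(onz('top',[(u/3.5+150,v/3.5+150)],z)[0,:2])
print('tip',f(152,380,.07),'ringL',f(115,180,.07),'ringR',f(211,180,.07),'ringend',f(165,140,.07), f(190,135,.07))
print('apex',f(205,393,.037),f(222,385,.037),f(170,373,.037),f(148,350,.037))
g=lambda u,v,z:(lambda q:((q-c)@ex,(q-c)@ey))(onz('scene',[(u/3.5+120,v/3.5+150)],z)[0,:2])
print('scene tip',g(450,592,.07),'apex',g(500,595,.037),g(450,617,.037))
X=cloud('top',np.load('pics/top0.npy'));q=X[(X[...,2]>.03)&(X[...,0]>.38)&(X[...,0]<.64)&(X[...,1]>.08)&(X[...,1]<.25)][:,:2]
l=np.c_[(q-c)@ex,(q-c)@ey]*1000
for x in range(-50,55,8):
    k=l[np.abs(l[:,0]-x)<4]; p=k[k[:,1]>0,1]; m=k[k[:,1]<0,1]; print(x,[ (r.min().round(),r.max().round()) if len(r) else None for r in (m,p)])
E
```

```text
tip (np.float64(-0.006471691179628704), np.float64(0.0967300150503345)) ringL (np.float64(0.024547317094357052), np.float64(-0.029825016114472497)) ringR (np.float64(-0.03735746426075878), np.float64(-0.03191218296990419)) ringend (np.float64(-0.006282009266780582), np.float64(-0.05667008601302093)) (np.float64(-0.022253573289475356), np.float64(-0.060433149902099324))
apex (np.float64(-0.03170757599453406), np.float64(0.10632454633088827)) (np.float64(-0.042640936800675405), np.float64(0.10071013734988134)) (np.float64(-0.007898052363420494), np.float64(0.0941164493703317)) (np.float64(0.00748378459030543), np.float64(0.07960788335163184))
scene tip (np.float64(-0.004077990628218183), np.float64(0.10113401475009033)) apex (np.float64(-0.02673968034643457), np.float64(0.10579842101325018)) (np.float64(-0.0014543191401270577), np.float64(0.09757434204960068))
-50 [(np.float64(-101.0), np.float64(-1.0)), (np.float64(1.0), np.float64(98.0))]
-42 [(np.float64(-108.0), np.float64(-90.0)), (np.float64(89.0), np.float64(105.0))]
-34 [(np.float64(-108.0), np.float64(-99.0)), (np.float64(99.0
[... 230 characters left out ...]
(-93.0)), (np.float64(93.0), np.float64(102.0))]
-2 [(np.float64(-100.0), np.float64(-89.0)), (np.float64(89.0), np.float64(95.0))]
6 [(np.float64(-93.0), np.float64(-83.0)), (np.float64(80.0), np.float64(91.0))]
14 [(np.float64(-87.0), np.float64(-76.0)), (np.float64(75.0), np.float64(84.0))]
22 [(np.float64(-78.0), np.float64(-66.0)), (np.float64(62.0), np.float64(76.0))]
30 [(np.float64(-68.0), np.float64(-52.0)), (np.float64(51.0), np.float64(67.0))]
38 [(np.float64(-59.0), np.float64(-31.0)), (np.float64(28.0), np.float64(55.0))]
46 [(np.float64(-44.0), np.float64(-0.0)), (np.float64(0.0), np.float64(39.0))]
54 [(np.float64(-18.0), np.float64(-2.0)), (np.float64(0.0), np.float64(17.0))]
```

```bash
python3 - <<'E'
from h import *
go(.5026,0.1512,.042,np.radians(89.4))
E
```

```text
clk 27.22 tcp [0.5002 0.1539 0.0672] jaw 86.76 tilt 0.23 j [ 0.3   0.41 -0.2   0.95  0.    0.35] F [ 0.6 -0.   0.3] w 0.0141
axes y,z [-0.998  0.057 -0.003] [0.057 0.998 0.003] units shift [ 0.101 -0.01  -0.011] turn [-0.092  0.005  0.006] dist 0.025
```

Request:
apply_moves:
  targets: [0.03,-0.01,-0.011,-0.092,0.005,0.006,0,0.06,-0.01,-0.011,-0.092,0.005,0.006,0,0.09,-0.01,-0.011,-0.092,0.005,0.006,0,0.11,-0.01,-0.011,-0.092,0.005,0.006,0,0.13,-0.01,-0.011,-0.092,0.005,0.006,0,0.13,-0.01,-0.011,-0.092,0.005,0.006,0]

```text
clock: 27.72
eef_pos: [0.4999, 0.1506, 0.0314]
tool_rot: [-0.496, 0.504, 0.498, 0.501]
ft_force: [0.4, -1.0, -0.5]
grip_width: 0.0141
```

```bash
python3 - <<'E'
from h import *
from workcell import bot
go(.5026,0.1512,.026,np.radians(89.4))
for n,c in [('scene',(220,340,170,290)),('top',(160,280,150,270))]:
    p,d=bot.camera(n); cv2.imwrite(f'pics/{n}13.png',cv2.resize(p[c[0]:c[1],c[2]:c[3],::-1],None,fx=5,fy=5,interpolation=cv2.INTER_CUBIC))
E
```

```text
clk 27.72 tcp [0.4999 0.1506 0.0314] jaw 89.42 tilt 0.34 j [ 0.29  0.46 -0.24  0.88 -0.    0.3 ] F [ 0.4 -1.  -0.5] w 0.0141
axes y,z [-1.     0.01   0.006] [ 0.01   1.    -0.002] units shift [ 0.022 -0.011  0.002] turn [ 0.001 -0.004 -0.011] dist 0.006
```

View pics/scene13.png

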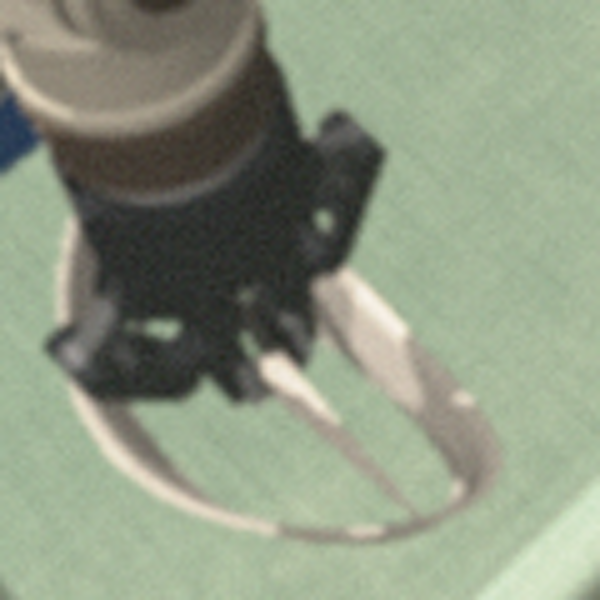

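View pics/top13.png

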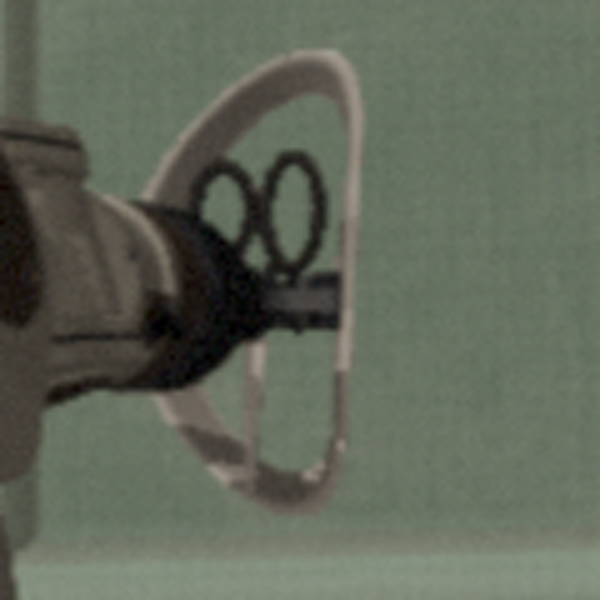

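Request:
apply_moves:
  targets: [0.01,-0.016,-0.004,0,0,-0.011,0,0.022,-0.016,-0.004,0,0,-0.011,0,0.026,-0.016,-0.004,0,0,-0.011,0,0.026,-0.016,-0.004,0,0,-0.011,0,0.026,-0.016,-0.004,0,0,-0.011,0]

```text
clock: 28.23
eef_pos: [0.5053, 0.1497, 0.0262]
tool_rot: [-0.499, 0.502, 0.496, 0.503]
ft_force: [1.5, -0.2, 0.3]
grip_width: 0.0142
```

```bash
python3 - <<'E'
from h import *
go(.504,0.1512,.024,np.radians(89.4))
E
```

```text
clk 28.23 tcp [0.5053 0.1497 0.0262] jaw 89.42 tilt 0.18 j [ 0.29  0.47 -0.24  0.86 -0.    0.3 ] F [ 1.5 -0.2  0.3] w 0.0142
axes y,z [-1.     0.01  -0.003] [ 0.01   1.    -0.001] units shift [0.009 0.005 0.006] turn [ 0.001 -0.003  0.006] dist 0.003
```

Request:
apply_moves:
  targets: [0.008,0,0.008,0,0,0,0,0.008,0,0.008,0,0,0,0,0.008,0,0.008,0,0,0,0.27,0.008,0,0.008,0,0,0,0.27,0.008,0,0.008,0,0,0,0.27,0.008,0,0.008,0,0,0,0.27]

```text
clock: 28.73
eef_pos: [0.5045, 0.1519, 0.024]
tool_rot: [-0.498, 0.502, 0.497, 0.502]
ft_force: [0.5, -0.1, -1.0]
grip_width: 0.0231
```

Request:
apply_moves:
  targets: [-0.05,0,0,0,0,0,0.27,-0.1,0,0,0,0,0,0.27,-0.2,0,0,0,0,0,0.27,-0.35,0,0,0,0,0,0.27,-0.5,0,0,0,0,0,0.27,-0.55,0,-0.2,0,0,0,0.27,-0.55,0,-0.4,0,0,0,0.27,-0.55,0,-0.6,0,0,0,0.27,-0.55,0,-0.8,0,0,0,0.27,-0.55,0,-0.8,0,0,0,0.27,-0.55,0,-0.8,0,0,0,0.27]

```text
clock: 29.65
eef_pos: [0.5022, -0.0536, 0.162]
tool_rot: [-0.497, 0.505, 0.494, 0.504]
ft_force: [0.1, -0.5, -0.1]
grip_width: 0.0231
```

```bash
python3 - <<'E'
from h import *
from workcell import bot
go(.4786,-.2605,.15,np.radians(-15))
for n,c in [('scene',(220,340,160,290)),('top',(150,280,150,400))]:
    p,d=bot.camera(n); cv2.imwrite(f'pics/{n}14.png',cv2.resize(p[c[0]:c[1],c[2]:c[3],::-1],None,fx=3.2,fy=3.2,interpolation=cv2.INTER_CUBIC));np.save(f'pics/{n}14.npy',d)
E
```

```text
clk 29.65 tcp [ 0.5022 -0.0536  0.162 ] jaw 88.99 tilt 0.24 j [-0.1   0.29 -0.11  1.16 -0.   -0.09] F [ 0.1 -0.5 -0.1] w 0.0231
axes y,z [-1.     0.018 -0.002] [ 0.018  1.    -0.004] units shift [ 0.051  0.08  -0.829] turn [-2.653e+00 -9.000e-03 -1.000e-03] dist 0.209
```

View pics/scene14.png

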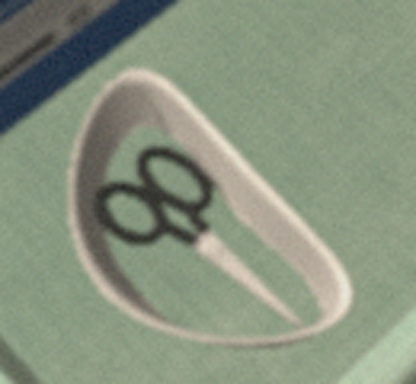

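View pics/top14.png

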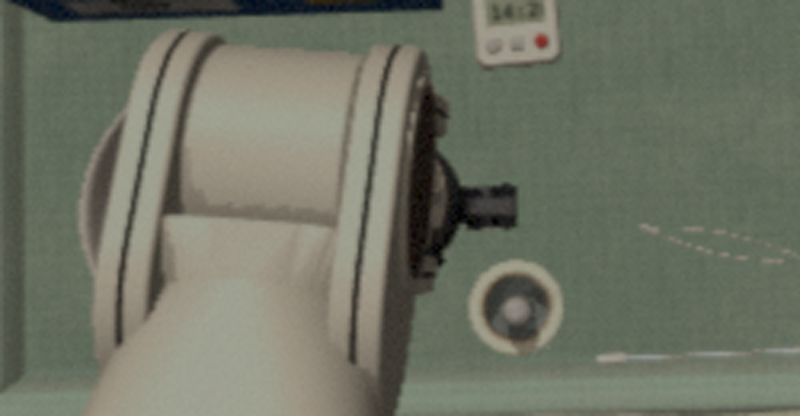

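Request:
apply_moves:
  targets: [0,0.05,-0.5,-1,0,0,0.4,0,0.05,-0.5,-1,0,0,0.4,0,0.05,-0.5,-1,0,0,0.4,0,0.05,-0.5,-1,0,0,0.4,0,0.05,-0.5,-1,0,0,0.4]

```text
clock: 30.17
eef_pos: [0.4888, -0.1746, 0.1618]
tool_rot: [0.608, -0.363, -0.606, -0.363]
ft_force: [1.2, 1.3, -0.1]
grip_width: 0.0342
```

Request:
apply_moves:
  targets: [0,0,0,-1,0,0,0.4,0,0,0,-1,0,0,0.4,0,0,0,-1,0,0,0.4,0,0,0,-1,0,0,0.4,0,0,0,-1,0,0,0.4]

```text
clock: 30.58
eef_pos: [0.4892, -0.1712, 0.1618]
tool_rot: [0.679, -0.201, -0.677, -0.201]
ft_force: [-0.0, 0.1, -0.3]
grip_width: 0.0343
```

```bash
python3 - <<'E'
from det import *
from workcell import bot
go(.4786,-.2605,.12,np.radians(-15))
E
```

```text
clk 30.58 tcp [ 0.4892 -0.1712  0.1618] jaw 146.98 tilt 0.09 j [-0.34  0.32 -0.08  1.18 -0.   -1.33] F [-0.   0.1 -0.3] w 0.0343
axes y,z [-0.545 -0.839 -0.   ] [-0.839  0.545 -0.002] units shift [ 0.167  0.322 -0.159] turn [-0.629 -0.003  0.   ] dist 0.099
```

Request:
apply_moves:
  targets: [0.1,0.322,-0.159,-0.629,0,0,0.4,0.1,0.322,-0.159,-0.629,0,0,0.4,0.167,0.322,-0.159,-0.629,0,0,0.4,0.167,0.322,-0.159,-0.629,0,0,0.4,0.167,0.322,-0.159,-0.629,0,0,0.4,0.167,0.322,-0.159,-0.629,0,0,0.4]

```text
clock: 31.08
eef_pos: [0.4784, -0.2608, 0.1205]
tool_rot: [0.701, -0.094, -0.7, -0.094]
ft_force: [0.1, 0.1, -0.6]
grip_width: 0.0336
```

Request:
apply_moves:
  targets: [0.14,0,0,0,0,0,0.4,0.28,0,0,0,0,0,0.4,0.36,0,0,0,0,0,0.4,0.36,0,0,0,0,0,0.4,0.36,0,0,0,0,0,0.4]

```text
clock: 31.5
eef_pos: [0.4784, -0.2607, 0.0305]
tool_rot: [0.701, -0.094, -0.701, -0.093]
ft_force: [-0.3, -0.2, 1.0]
grip_width: 0.0343
```

```bash
python3 - <<'E'
from det import *
from workcell import bot
go(.4786,-.2605,.004,np.radians(-15))
p,d=bot.camera('scene'); cv2.imwrite('pics/scene15.png',cv2.resize(p[120:240,310:430,::-1],None,fx=5,fy=5,interpolation=cv2.INTER_CUBIC))
E
```

```text
clk 31.5 tcp [ 0.4784 -0.2607  0.0305] jaw 164.8 tilt 0.05 j [-0.5   0.5  -0.18  0.89  0.   -1.8 ] F [-0.3 -0.2  1. ] w 0.0343
axes y,z [-0.262 -0.965  0.   ] [-0.965  0.262 -0.001] units shift [ 0.106 -0.001 -0.001] turn [-0.007 -0.002 -0.   ] dist 0.027
```

View pics/scene15.png

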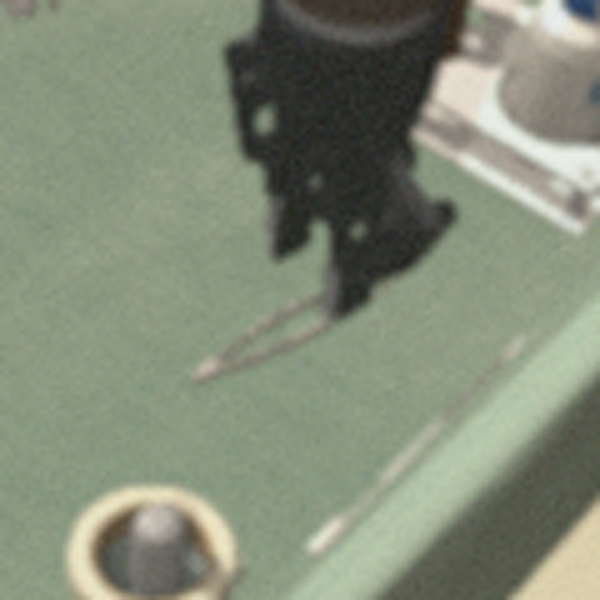

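Aligned at the middle. Down to about 2.5 mm and close.

Request:
apply_moves:
  targets: [0.05,-0.001,0,0,0,0,0.4,0.09,-0.001,0,0,0,0,0.4,0.11,-0.001,0,0,0,0,0.4,0.112,-0.001,0,0,0,0,0.4,0.112,-0.001,0,0,0,0,0.3,0.112,-0.001,0,0,0,0,0.2,0.112,-0.001,0,0,0,0,0,0.112,-0.001,0,0,0,0,0,0.112,-0.001,0,0,0,0,0,0.112,-0.001,0,0,0,0,0]

```text
clock: 32.38
eef_pos: [0.479, -0.2624, 0.0032]
tool_rot: [0.702, -0.094, -0.7, -0.093]
ft_force: [0.1, 1.0, 5.3]
grip_width: 0.0141
```

Request:
apply_moves:
  targets: [-0.15,0,0,0,0,0,0,-0.3,0,0,0,0,0,0,-0.45,0,0,0,0,0,0,-0.6,0,0,0,0,0,0,-0.64,-0.16,0,0,0,0,0,-0.64,-0.32,0,0.25,0,0,0,-0.64,-0.48,0,0.5,0,0,0,-0.64,-0.6,0,0.75,0,0,0,-0.64,-0.6,0,1,0,0,0,-0.64,-0.6,0,1,0,0,0,-0.64,-0.6,0,1,0,0,0]

```text
clock: 33.3
eef_pos: [0.5173, -0.1161, 0.1618]
tool_rot: [0.657, -0.264, -0.656, -0.264]
ft_force: [0.3, -0.3, 0.1]
grip_width: 0.0143
```

```bash
python3 - <<'E'
from det import *
from workcell import bot
p,d=bot.camera('scene'); cv2.imwrite('pics/scene16.png',cv2.resize(p[90:350,160:400,::-1],None,fx=2.5,fy=2.5,interpolation=cv2.INTER_CUBIC))
# scissors in dish
for n,w in [('scene',(175,240,270,325))]:
    im=cv2.imread
    c=np.array([.514,.1575]);a=np.radians(86.4);ex=np.array([np.cos(a),np.sin(a)]);ey=np.array([-ex[1],ex[0]])
    X=cloud(n,d); q=X[220:330,170:275].reshape(-1,3); l=np.c_[(q[:,:2]-c)@ex,(q[:,:2]-c)@ey,q[:,2]]
    for y in np.arange(-.08,.1,.02):
        for x in np.arange(-.04,.05,.016):
            k=l[(abs(l[:,0]-x)<.008)&(abs(l[:,1]-y)<.01)]; print(('%5.1f'%(1000*np.percentile(k[:,2],80))) if len(k) else '  -  ',end=' ')
        print(' y=%.2f'%y)
go(.504,.1512,.16,np.radians(86.4))
E
```

```text
30.3   4.8  10.5  32.9  35.9   4.3  y=-0.08
 26.8  15.2  17.4  20.3  32.2  35.0  y=-0.06
 29.3  13.3  19.2  18.2  22.7  35.8  y=-0.04
 28.9  17.0  18.8  20.9  22.3  31.8  y=-0.02
 30.0   4.7  20.4  17.5   4.2  25.0  y=0.00
 27.2   4.1  18.0   4.3   3.9  30.9  y=0.02
 27.4   4.5  17.7   4.3   3.9  35.9  y=0.04
 25.6   4.6  16.7   4.2  32.3  37.3  y=0.06
 30.7   5.5  15.4  35.7  37.6   -    y=0.08
clk 33.35 tcp [ 0.5172 -0.1166  0.1618] jaw 136.2 tilt 0.09 j [-0.22  0.34 -0.05  1.19 -0.   -1.03] F [-0.2 -1.   0.2] w 0.0145
axes y,z [-0.692 -0.722  0.   ] [-0.722  0.692 -0.002] units shift [ 0.006 -0.737  0.78 ] turn [ 1.738e+00 -3.000e-03  1.000e-03] dist 0.268
```

View pics/scene16.png

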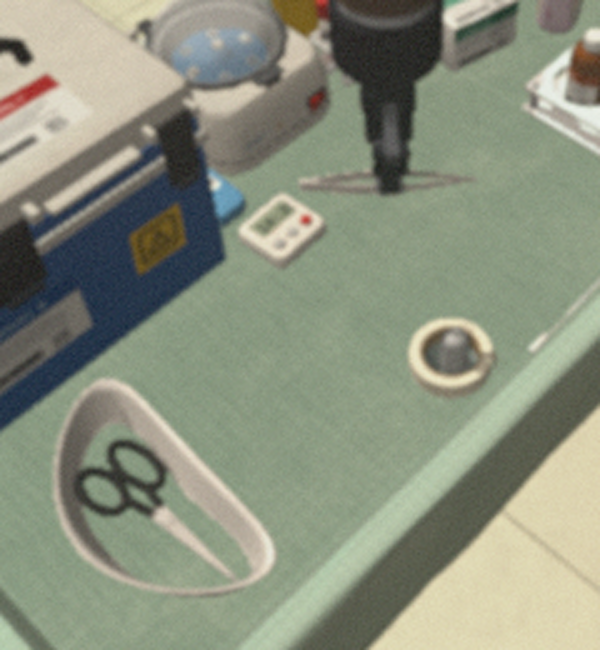

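Request:
apply_moves:
  targets: [0,-0.1,0.15,0.25,0,0,0,0,-0.2,0.3,0.5,0,0,0,0,-0.3,0.4,0.75,0,0,0,0,-0.4,0.4,1,0,0,0,0,-0.4,0.4,1,0,0,0,0,-0.4,0.4,1,0,0,0]

```text
clock: 33.85
eef_pos: [0.515, 0.0254, 0.1618]
tool_rot: [0.571, -0.418, -0.57, -0.418]
ft_force: [0.5, 0.1, -0.5]
grip_width: 0.0143
```

```bash
python3 - <<'E'
from det import *
go(.5135,.1495,.15,np.radians(86.4))
E
```

```text
clk 33.85 tcp [0.515  0.0254 0.1618] jaw 107.61 tilt 0.13 j [ 0.05  0.31 -0.09  1.17 -0.   -0.26] F [ 0.5  0.1 -0.5] w 0.0143
axes y,z [-0.953 -0.302 -0.001] [-0.302  0.953 -0.002] units shift [ 0.047 -0.144  0.475] turn [ 0.74  -0.003  0.003] dist 0.125
```

Request:
apply_moves:
  targets: [0,-0.04,0.15,0.25,0,0,0,0,-0.08,0.3,0.5,0,0,0,0.047,-0.144,0.475,0.74,0,0,0,0.047,-0.144,0.475,0.74,0,0,0,0.047,-0.144,0.475,0.74,0,0,0,0.2,-0.144,0.475,0.74,0,0,0,0.35,-0.144,0.475,0.74,0,0,0,0.4,-0.144,0.475,0.74,0,0,0,0.4,-0.144,0.475,0.74,0,0,0,0.4,-0.144,0.475,0.74,0,0,0]

```text
clock: 34.68
eef_pos: [0.5132, 0.1464, 0.0614]
tool_rot: [-0.484, 0.517, 0.483, 0.516]
ft_force: [0.0, 0.3, 0.7]
grip_width: 0.0141
```

```bash
python3 - <<'E'
from det import *
from workcell import bot
go(.5135,.1495,.029,np.radians(86.4))
p,d=bot.camera('scene'); cv2.imwrite('pics/scene17.png',cv2.resize(p[200:340,150:300,::-1],None,fx=4,fy=4,interpolation=cv2.INTER_CUBIC))
E
```

```text
clk 34.68 tcp [0.5132 0.1464 0.0614] jaw 86.19 tilt 0.13 j [ 0.28  0.44 -0.18  0.95 -0.    0.35] F [0.  0.3 0.7] w 0.0141
axes y,z [-0.998  0.066  0.   ] [ 0.066  0.998 -0.002] units shift [ 0.13  -0.     0.013] turn [-0.007 -0.005 -0.   ] dist 0.033
```

View pics/scene17.png

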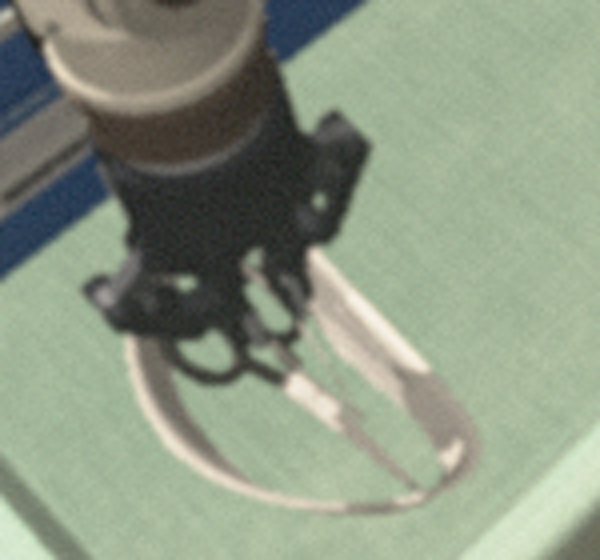

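Request:
apply_moves:
  targets: [0.04,0,0.01,0,0,0,0,0.08,0,0.01,0,0,0,0,0.11,0,0.01,0,0,0,0,0.125,0,0.01,0,0,0,0,0.125,0,0.01,0,0,0,0,0.125,0,0.01,0,0,0,0]

```text
clock: 35.23
eef_pos: [0.5136, 0.1507, 0.0303]
tool_rot: [-0.484, 0.516, 0.483, 0.516]
ft_force: [0.7, -0.1, 0.1]
grip_width: 0.0139
```

Request:
apply_moves:
  targets: [0,0,0,0,0,0,0.27,0,0,0,0,0,0,0.27,0,0,0,0,0,0,0.27,0,0,0,0,0,0,0.27,-0.05,0,0,0,0,0,0.27,-0.12,0,0,0,0,0,0.27,-0.25,0,0,0,0,0,0.27,-0.4,0,0,0,0,0,0.27,-0.5,0,0,0,0,0,0.27,-0.5,0,0,0,0,0,0.27]

```text
clock: 36.07
eef_pos: [0.5176, 0.152, 0.1622]
tool_rot: [-0.486, 0.512, 0.481, 0.52]
ft_force: [0.9, 0.1, -0.3]
grip_width: 0.0235
```

Request:
apply_moves:
  targets: [0,0,-0.16,0,0,0,0.27,0,0,-0.32,0,0,0,0.27,0,0,-0.48,0,0,0,0.27,0,0,-0.64,0,0,0,0.27,0,0,-0.8,0,0,0,0.27,0,0,-1,0,0,0,0.27,0,0,-1,0,0,0,0.27]

```text
clock: 36.65
eef_pos: [0.4965, -0.104, 0.1558]
tool_rot: [-0.483, 0.518, 0.48, 0.517]
ft_force: [-0.0, -0.0, 0.1]
grip_width: 0.0228
```

Request:
apply_moves:
  targets: [0,0.1,-0.6,0,0,0,0.27,0,0.1,-0.6,0,0,0,0.27,0,0.1,-0.6,0,0,0,0.27,0,0.1,-0.6,0,0,0,0.27,0,0.1,-0.6,0,0,0,0.27,0,0.1,-0.6,0,0,0,0.27,0,0.1,-0.6,0,0,0,0.27]

```text
clock: 37.23
eef_pos: [0.4624, -0.2461, 0.1557]
tool_rot: [-0.484, 0.516, 0.483, 0.516]
ft_force: [0.3, 0.3, -0.7]
grip_width: 0.0234
```

```bash
python3 - <<'E'
from det import *
from workcell import bot
go(.48,-.22,.16)
for n,c in [('scene',(190,350,150,310)),('top',(150,290,150,500))]:
    p,d=bot.camera(n); cv2.imwrite(f'pics/{n}18.png',cv2.resize(p[c[0]:c[1],c[2]:c[3],::-1],None,fx=2.2 if n=='top' else 4,fy=2.2 if n=='top' else 4,interpolation=cv2.INTER_CUBIC));cv2.imwrite(f'pics/{n}18f.png',p[:,:,::-1])
    X=cloud(n,d);z=X[...,2]
    for nm,lo,(x0,x1,y0,y1) in [('sal top',.103,(.42,.5,-.5,-.38)),('iod top',.087,(.51,.59,-.5,-.37)),('roll',.018,(.39,.48,-.15,-.06))]:
        q=(z>lo)&(z<.13)&(X[...,0]>x0)&(X[...,0]<x1)&(X[...,1]>y0)&(X[...,1]<y1)
        if q.sum()<5: print(n,nm,'none');continue
        xy=X[q]; r=cv2.minAreaRect(xy[:,:2].astype(np.float32)*1000); print(n,nm,len(xy),np.median(xy[:,2]).round(4),[np.round(a,1) for a in r])
E
```

```text
clk 37.23 tcp [ 0.4624 -0.2461  0.1557] jaw 86.25 tilt 0.08 j [-0.49  0.33 -0.07  1.16  0.   -0.42] F [ 0.3  0.3 -0.7] w 0.0234
axes y,z [-0.998  0.065 -0.001] [ 0.065  0.998 -0.   ] units shift [-0.017 -0.063  0.109] turn [ 0.    -0.001  0.003] dist 0.032
scene sal top 86 0.1092 [array([ 459.6, -427.6]), array([24.8, 23.1]), np.float64(46.7)]
scene iod top none
scene roll 637 0.0268 [array([ 435.8, -102.3]), array([67.1, 67.7]), np.float64(71.7)]
top sal top none
top iod top 88 0.0936 [array([ 546.1, -432.2]), array([20. , 20.8]), np.float64(43.8)]
top roll 442 0.0267 [array([ 437.6, -103.4]), array([65.5, 67.1]), np.float64(88.1)]
```

View pics/scene18.png

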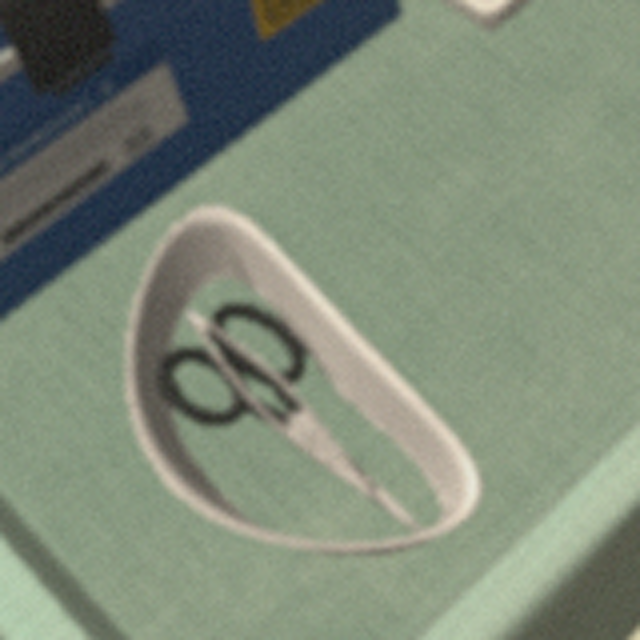

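View pics/top18.png

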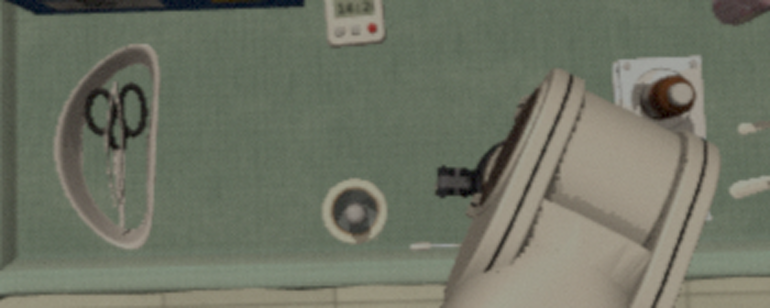

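```bash
python3 - <<'E'
from det import *
from workcell import bot
for n in ('top','scene'):
    p,d=bot.camera(n);X=cloud(n,d)
    c=np.array([.514,.1575]);a=np.radians(86.4);ex=np.array([np.cos(a),np.sin(a)]);ey=np.array([-ex[1],ex[0]])
    q=X.reshape(-1,3);l=np.c_[(q[:,:2]-c)@ex,(q[:,:2]-c)@ey,q[:,2]]
    print(n,[(round(y,2),(1000*np.nanmax(l[(abs(l[:,0]+.004)<.018)&(abs(l[:,1]-y)<.008),2])).round(1)) for y in np.arange(-.07,.08,.016)])
o=bot.get_obs();print(abs(o['joint_vel']).max(),o['ft_force'])
E
```

```text
top [(np.float64(-0.07), np.float64(31.7)), (np.float64(-0.05), np.float64(30.6)), (np.float64(-0.04), np.float64(29.9)), (np.float64(-0.02), np.float64(29.9)), (np.float64(-0.01), np.float64(31.8)), (np.float64(0.01), np.float64(29.9)), (np.float64(0.03), np.float64(29.7)), (np.float64(0.04), np.float64(29.7)), (np.float64(0.06), np.float64(29.5)), (np.float64(0.07), np.float64(34.9))]
scene [(np.float64(-0.07), np.float64(28.8)), (np.float64(-0.05), np.float64(30.7)), (np.float64(-0.04), np.float64(30.7)), (np.float64(-0.02), np.float64(31.5)), (np.float64(-0.01), np.float64(32.5)), (np.float64(0.01), np.float64(31.6)), (np.float64(0.03), np.float64(30.9)), (np.float64(0.04), np.float64(29.5)), (np.float64(0.06), np.float64(29.1)), (np.float64(0.07), np.float64(23.5))]
0.005081630652787741 [ 1.30820169 -0.6584693  -0.59318489]
```

```bash
python3 -c "
from workcell import bot
print(bot.job_done())"
```

```text
the job is handed in; nothing more can be done
None
```

The table is cleared and the job handed in at about 37 s of the 128 s allowed. I put the clean things away first: saline bottle in the near rack hole, iodine bottle in the far one, then the plaster roll on its spindle. Only after that did I lay the scissors and then the tweezers in the kidney dish.

My last checks, from the camera images and depth:
- **Bottles:** both look upright in their holes. The saline cap is within about 3 mm of its hole centre and the iodine cap about 3 mm off. In the last picture each bottle was visible to only one camera, because the arm hid the other view.
- **Plaster roll:** flat on the spindle foot, top at 26.7 mm, and about 2 mm off the axis.
- **Scissors:** wedged in the dish, top at about 18–20 mm before the tweezers went in.
- **Tweezers:** lying along the scissors in the dish, top at about 30–32 mm, so their centre is about 25 mm up, below the 36 mm limit.
- **Robot:** standing clear and still, with no contact force.

- **Scissors position:** I set them at about 16 mm off the dish centre towards the tips instead of the suggested 20 mm, turned by about 3°, because the tips looked too close to the rim.
- **Camera disagreement:** the two cameras differed by up to about 4 mm on the same object. I took values between the two, or relied on one view where the other was partly hidden.
- **Failed checks:** none of the checks I made at the end failed, but the handover reports no verdict.

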